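Weigh out grinding balls on the spring scale

ROBOT

A 7-joint arm with a two-finger parallel gripper is mounted at the origin on the work surface. World frame = base frame: x ahead of the robot, y to its left, z up, the work surface at z = 0. Lengths are in m, angles in rad, forces in N, time in s.
With the tool pointing down it reaches from about 0.4 to 0.85 m from the base axis. Payload 4.5 kg.
Tool frame: the origin (TCP) lies at the very end of the fingers, on their centre line; the grasp point (between the pads) lies 19 mm behind it (r.grip_point_offset is the distance from the TCP to the grasp point, in m); z points along the fingers, y is the line along which they close (so a half turn about z gives the same grasp; the last joint's range is limited). The gripper opens to 88 mm and grips with 3 to 60 N. Pads are 18 mm wide; open, the fingers measure 123 mm over their backs; the gripper's body (75 mm by 187 mm) begins 45 mm behind the grasp point.
Start: joints at [1.196, 0.689, -0.195, 1.565, 0.157, 0.902, -0.215], TCP at [0.248, -0.574, 0.216] pointing down, gripper open.
Joint ranges: [-3.01, 3.01], [-0.46, 2.08], [-1.47, 1.51], [0.13, 2.56], [-1, 4.14], [0.04, 2.09], [-2.66, 2.66]. Speed limits (rad/s): [2.57, 2.57, 3.14, 3.14, 3.14, 3.14, 3.14].

INTERFACE

Orientations are given as a unit quaternion [x, y, z, w].
In Python, from plant import r gives the robot as it stands.
- The arm moves only by the tool carry_out, never from a script. Its argument "rows" is a list of rows, each a list of 3 entries, a list of its own where there are three numbers: the shift along the tool's x, y, z in cm, then the turn, a rotation vector about the tool's x, y, z in degrees, then the closure, from 0 (fully open) to 1 (shut). A call has 1 to 12 rows; each row is the pose to reach, as a shift and turn from the pose commanded when the call began, along the tool's axes at that moment; what a row does not reach only later rows make up. A row lasts 1/10 s, in which the tool goes at most 50 mm and 8.59 degrees, less where a joint would pass 70% of its speed; a pose out of reach is approached as far as the arm can. A call with a gripper value outside its range is refused whole. The fingers move at their own pace and stop on an object; "newtons" is the grip in N (left out, the last holds). Time passes only in rows, so rows that repeat a pose let the fingers close. It gives the time, the measured TCP pose, the force, the opening and the grip force at its end, in the units of the state.
- r.get_state(): the state, without advancing time (a new reading comes with each control period).
- r.snapshot(name): name is "side" or "top" or "wrist"; returns a dict with "image" (384x512x3 uint8, red, green, blue), "fx", "fy", "cx", "cy" (pixels), "pose" (4x4, takes a point from camera to world coordinates). Camera axes: x right, y up, looking along -z (the intrinsics and any distortion apply to the point x, -y, -z); pixel columns grow to the right and rows downward; lengths in m; the calibration is good to about 2 mm. A picture is of the moment at which its call begins. There is no depth.
- r.finish_job(): hands the job in; it is judged then, once.
The state is a dict: "clock": time; "q": joint angles; "qd": joint speeds; "joint_torque": joint torques, N m; "tool_pos": TCP position; "eef_rot": TCP orientation; "contact_force": force on the tool from outside, world axes, zero at the start; "moment": the same for the moment, N m; "opening": opening from 0.0 (shut) to 1.0 (fully open); "finger_force": force on a finger pad.
Only numpy, scipy, OpenCV 4.12 (cv2) and the standard library are available. Lean on these libraries where they do the work, as an engineer would, in place of code of your own. Each camera call takes 0.05 s, during which the arm holds its last target. There are 200 camera calls.

TASK

Draw the loaded ball scoop out of its dust cover and set it down, still full, on the blue rest plate and let go, then take it again by the black grip and pour balls one after another into the scale's hanging pan until their weight drops the pan onto its stop; once it is down no further ball may leave the scoop, and at least two must be left in it. Stand the scoop back on the rest plate, spilling no ball and leaving the other things on the bench where they are.

Things in the scene. Friction and masses are not known exactly. Their poses are not given: they have to be found in the camera images.
- scoop: Blue curved single-file ball channel with clear walls, 28 mm wide outside, on a flat foot plate 110 x 56 x 5 mm; 0.19 kg empty, 90 mm high over the grip. Origin: underside of the foot, midway along the channel; +x to the open spout, z up. From above its front (40 to 75 mm ahead of the origin, walls 25 to 60 mm up) can be pinched across the walls. Starts parked, rear half inside the dust cover
- grip: Black rubber grip block fixed on top of the scoop's rear: 46 long (scoop x) x 32 wide (scoop y) x 30 mm high. Origin: centre of its underside, in the scoop frame x = -52, z = 60 mm; axes as the scoop's. Out of reach under the dust cover at first
- spout (a point): Pouring edge: middle of the channel floor's front end, in the scoop frame x = 89, z = 53 mm. Level, the scoop holds its 8 balls safely; tipped nose down slowly they come out one by one, the first at about 0.5 rad of tilt, each next some 0.06 rad later (friction varies). Behind this edge the channel curves down, below it when level
- arc (a point): Centre of the channel's arc, 116 mm above the scoop's origin (in the air). The channel floor has 109 mm radius about it, from 1.0 rad behind the bottom (closed end, x = -92) to 0.95 rad ahead (spout); the walls stand 32 mm above the floor. A ball lying in the channel has its centre 100 mm from this point
- cover: Clear dust cover with blue back wall, fixed, open at one end. Origin: on the bench, under the parked scoop's origin; +x points out of the mouth. Covers x = -15 (mouth) to -106 mm, 90 mm wide inside, roof underside 125, top 130 mm up. No floor: the scoop stands on the bench and must be drawn out along +x by 95 mm or more, under 30 mm off the bench, before it is raised
- rest: Flat blue plastic rest plate for the scoop, fixed on the bench, 160 (x) x 100 (y) x 12 mm high. Origin: centre of its underside. Its +x points roughly towards the scale; the scoop's foot belongs lengthwise and wholly on it
- scale: Fixed spring scale: green base 200 x 170 x 14 mm, post and arm 352 mm high at its far (+x) side, spring housing over the pan (lower end 260 mm up), red stop with black top under the pan. Origin: on the bench under the pan's centre. Pour from its free -x side; the pan's hanger rods stand at y = +60 and -60 mm and meet above its centre
- pan (a joint): Sinking of the spring-hung aluminium pan: 0 = up (held by the preloaded spring), 0.022 m = down on the hard stop. It stays up until nearly enough weight is in, then sinks the whole way; the weight needed differs from day to day, from 2 to 5 balls. The damped drop takes about one to two seconds
- pan_in (a point): Centre of the pan's inner floor. Square open pan 120 x 120 mm outside, walls 4 mm thick, rim 40 mm above this point; sides parallel to the scale's. The floor is 73 mm above the bench when the pan is up
- ball1_center (a point): Centre of brass grinding ball 1 of 8, 18 mm in diameter, about 24 g; starts in the scoop
- ball2_center (a point): Centre of brass grinding ball 2 of 8, 18 mm in diameter, about 24 g; starts in the scoop
- ball3_center (a point): Centre of brass grinding ball 3 of 8, 18 mm in diameter, about 24 g; starts in the scoop
- ball4_center (a point): Centre of brass grinding ball 4 of 8, 18 mm in diameter, about 24 g; starts in the scoop
- ball5_center (a point): Centre of brass grinding ball 5 of 8, 18 mm in diameter, about 24 g; starts in the scoop
- ball6_center (a point): Centre of brass grinding ball 6 of 8, 18 mm in diameter, about 24 g; starts in the scoop
- ball7_center (a point): Centre of brass grinding ball 7 of 8, 18 mm in diameter, about 24 g; starts in the scoop
- ball8_center (a point): Centre of brass grinding ball 8 of 8, 18 mm in diameter, about 24 g; starts in the scoop
- jar: Bystander: white plastic sample jar, 60 mm across, 110 mm tall; origin: centre of its underside
- amber: Bystander: amber glass bottle with black cap, 60 mm across, 150 mm tall; origin: centre of its underside
- beaker: Bystander: small open glass beaker, 66 mm across, 85 mm tall; origin: centre of its underside
- dish: Bystander: clear closed petri dish with a yellow sample, 80 mm across, 16 mm tall; origin: centre of its underside
- spoon: Bystander: steel lab spoon 170 mm long lying on the bench; origin about its middle
There are look-alikes about, which are no part of the job. What is meant by the rest is not orange or yellow, and is the larger of those in its own colour.

How it is judged:
On the way, in this order (a step that is already met when the one before it is completed fails the run):
1. the scoop stands level on the rest plate, let go, with all eight balls in it (x of scoop in the frame of rest between -0.035 and 0.035 m and y of scoop in the frame of rest between -0.03 and 0.03 m and z of scoop in the frame of rest between 0.009 and 0.016 m and angle between scoop's own z axis and vertical below 0.08 rad and contact force between the fingers and scoop below 0.1 N and distance between each of ball1_center, ball2_center, ball3_center, ball4_center, ball5_center, ball6_center, ball7_center, ball8_center and arc below 0.1035 m), for 0.3 s.
2. the scoop is lifted off the rest plate, held by its black grip (contact force between the fingers and grip above 2 N and z of scoop in the frame of rest above 0.03 m), for 0.2 s.
3. the pan has dropped onto its stop under the balls and stays there (value of joint pan above 0.0195 m and contact force between each of the arm, the fingers, scoop and pan below 0.1 N), for 0.4 s.
At the end, for the whole second after the job is handed in: The pan is down on its stop (within 2.5 mm); the scoop stands level (0.08 rad) on the rest plate, its origin within 35 mm along and 30 mm across of the plate's centre, at rest; every ball lies in the pan or in the scoop's channel, and at least two in the scoop (value of joint pan above 0.0195 m and x of scoop in the frame of rest between -0.035 and 0.035 m and y of scoop in the frame of rest between -0.03 and 0.03 m and z of scoop in the frame of rest between 0.009 and 0.016 m and angle between scoop's own z axis and vertical below 0.08 rad and linear speed of scoop below 0.02 m/s and velocity of joint pan below 0.01 m/s and ((horizontal distance between ball1_center and pan_in below 0.068 m and z of ball1_center in the frame of pan_in between 0.004 and 0.05 m) or distance between ball1_center and arc below 0.1035 m) and ((horizontal distance between ball2_center and pan_in below 0.068 m and z of ball2_center in the frame of pan_in between 0.004 and 0.05 m) or distance between ball2_center and arc below 0.1035 m) and ((horizontal distance between ball3_center and pan_in below 0.068 m and z of ball3_center in the frame of pan_in between 0.004 and 0.05 m) or distance between ball3_center and arc below 0.1035 m) and ((horizontal distance between ball4_center and pan_in below 0.068 m and z of ball4_center in the frame of pan_in between 0.004 and 0.05 m) or distance between ball4_center and arc below 0.1035 m) and ((horizontal distance between ball5_center and pan_in below 0.068 m and z of ball5_center in the frame of pan_in between 0.004 and 0.05 m) or distance between ball5_center and arc below 0.1035 m) and ((horizontal distance between ball6_center and pan_in below 0.068 m and z of ball6_center in the frame of pan_in between 0.004 and 0.05 m) or distance between ball6_center and arc below 0.1035 m) and ((horizontal distance between ball7_center and pan_in below 0.068 m and z of ball7_center in the frame of pan_in between 0.004 and 0.05 m) or distance between ball7_center and arc below 0.1035 m) and ((horizontal distance between ball8_center and pan_in below 0.068 m and z of ball8_center in the frame of pan_in between 0.004 and 0.05 m) or distance between ball8_center and arc below 0.1035 m) and ((distance between ball2_center and arc below 0.1035 m and distance between ball1_center and arc below 0.1035 m) or (distance between ball3_center and arc below 0.1035 m and distance between any of ball1_center, ball2_center and arc below 0.1035 m) or (distance between ball4_center and arc below 0.1035 m and distance between any of ball1_center, ball2_center, ball3_center and arc below 0.1035 m) or (distance between ball5_center and arc below 0.1035 m and distance between any of ball1_center, ball2_center, ball3_center, ball4_center and arc below 0.1035 m) or (distance between ball6_center and arc below 0.1035 m and distance between any of ball1_center, ball2_center, ball3_center, ball4_center, ball5_center and arc below 0.1035 m) or (distance between ball7_center and arc below 0.1035 m and distance between any of ball1_center, ball2_center, ball3_center, ball4_center, ball5_center, ball6_center and arc below 0.1035 m) or (distance between ball8_center and arc below 0.1035 m and distance between any of ball1_center, ball2_center, ball3_center, ball4_center, ball5_center, ball6_center, ball7_center and arc below 0.1035 m))); the robot touches nothing.
It fails at once if a further ball drops from the scoop when the pan is already down on its stop (value of joint pan above 0.0195 m and ((distance between ball1_center and arc above 0.115 m and not (horizontal distance between ball1_center and pan_in below 0.068 m and z of ball1_center in the frame of pan_in below 0.032 m)) or (distance between ball2_center and arc above 0.115 m and not (horizontal distance between ball2_center and pan_in below 0.068 m and z of ball2_center in the frame of pan_in below 0.032 m)) or (distance between ball3_center and arc above 0.115 m and not (horizontal distance between ball3_center and pan_in below 0.068 m and z of ball3_center in the frame of pan_in below 0.032 m)) or (distance between ball4_center and arc above 0.115 m and not (horizontal distance between ball4_center and pan_in below 0.068 m and z of ball4_center in the frame of pan_in below 0.032 m)) or (distance between ball5_center and arc above 0.115 m and not (horizontal distance between ball5_center and pan_in below 0.068 m and z of ball5_center in the frame of pan_in below 0.032 m)) or (distance between ball6_center and arc above 0.115 m and not (horizontal distance between ball6_center and pan_in below 0.068 m and z of ball6_center in the frame of pan_in below 0.032 m)) or (distance between ball7_center and arc above 0.115 m and not (horizontal distance between ball7_center and pan_in below 0.068 m and z of ball7_center in the frame of pan_in below 0.032 m)) or (distance between ball8_center and arc above 0.115 m and not (horizontal distance between ball8_center and pan_in below 0.068 m and z of ball8_center in the frame of pan_in below 0.032 m)))).
It fails at once if a bystander (jar, amber bottle, beaker, dish, spoon) is moved more than 30 mm (distance of any of jar, amber, beaker, dish, spoon from where it was at the start of the episode above 0.03 m).
It also fails if it takes over 69 s, if anything falls off the work surface, if the arm or the gripper's body presses on something with over 40 N, if the wrist force passes 120 N, or if a joint passes its speed limit or range.

## Working session

There is one attempt and no reset: what is moved stays moved. The work goes in short steps, Python scripts to look and compute and a tool call to move; the robot and the scene stay as the last step left them, time stands still between calls to the robot, and variables do not carry over. Pictures are saved under pics/ and viewed, at most 10 in all, crops included, and the job is handed in when it is done.

Besides the shell and the picture viewer there is one more tool, called as name([rows], argument=value, ...), one row to a line, values as JSON. carry_out: Moves the arm, as the interface text tells. Its arguments: {"type":"object","properties":{"rows":{"type":"array"},"newtons":{"type":"number"}},"required":["rows"]}

```bash
ls; mkdir -p pics; python3 - <<'E'
from plant import r
import cv2,numpy as np,pickle
S={}
for n in("side","top","wrist"):
    s=r.snapshot(n);S[n]=s
    print(n,{k:(np.round(v,4).tolist() if k=='pose' else v) for k,v in s.items() if k!='image'})
pickle.dump(S,open('s0.pkl','wb'))
a=cv2.cvtColor(S['top']['image'],4);cv2.imwrite('pics/top0.png',cv2.resize(a,(800,600),interpolation=cv2.INTER_CUBIC))
a=cv2.cvtColor(S['side']['image'],4);cv2.imwrite('pics/side0.png',cv2.resize(a,(800,600),interpolation=cv2.INTER_CUBIC))
print(r.get_state())
E
```

```text
pics
side {'fx': 362.4998355637031, 'fy': 362.4998355637031, 'cx': 255.98485891566446, 'cy': 195.26646317012703, 'pose': [[-0.999, 0.0338, -0.0293, 0.5105], [-0.0432, -0.5634, 0.825, 0.9258], [0.0114, 0.8255, 0.5643, 0.689], [0.0, 0.0, 0.0, 1.0]]}
top {'fx': 388.9388517794188, 'fy': 388.9388517794188, 'cx': 258.33427866676715, 'cy': 195.33849336206853, 'pose': [[0.0187, 0.9889, -0.1476, 0.3911], [-0.9998, 0.0169, -0.0129, 0.0533], [-0.0102, 0.1478, 0.989, 1.1437], [0.0, 0.0, 0.0, 1.0]]}
wrist {'fx': 293.004182128247, 'fy': 293.004182128247, 'cx': 255.8304756060091, 'cy': 192.53934421256653, 'pose': [[0.3979, 0.8753, 0.2749, 0.3183], [-0.9174, 0.3801, 0.1178, -0.5428], [-0.0014, -0.2991, 0.9542, 0.3836], [0.0, 0.0, 0.0, 1.0]]}
{'clock': 0.15, 'q': array([ 1.19581559,  0.68976668, -0.19451161,  1.56605226,  0.15726953,
        0.90251048, -0.21511804]), 'qd': array([-6.70289220e-05, -2.48643666e-03, -3.72019576e-04, -5.00641346e-03,
        1.25248177e-03, -2.61710519e-04,  7.88431080e-04]), 'joint_torque': array([-1.96828390e-03, -5.27857733e+01, -1.26851019e+00, -1.53584558e+01,
       -5.24727954e-02,  3.91875321e-03,  1.22259812e-04]), 'tool_pos': array([ 0.24820196, -0.57307021,  0.21572336]), 'eef_rot': array([ 9.79183691e-01,  2.02974978e-01, -1.80101312e-04, -6.51681414e-04]), 'contact_force': array([-0.17912838,  0.10655353, -0.67680541]), 'moment': array([ 0.00034426, -0.01587042,  0.00118332]), 'finger_force': 0.0, 'opening': 1.0016723651152701}
```

View pics/top0.png

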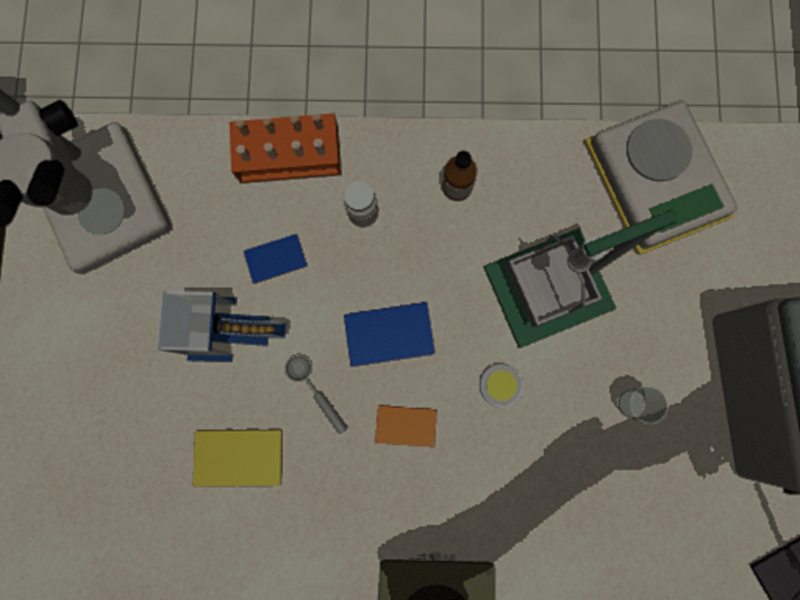

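View pics/side0.png

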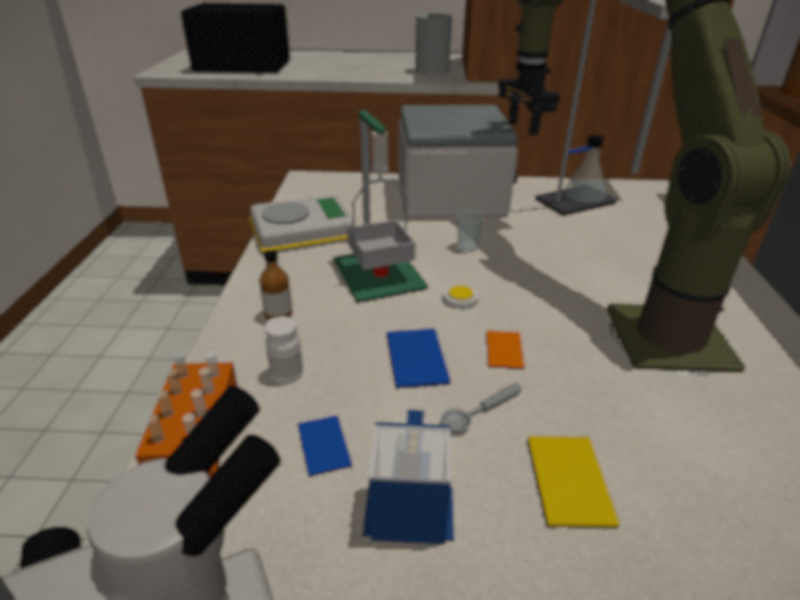

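The pictures show four plates in the 800x600 top view: large blue (390,333), small blue (275,258), orange (405,427) and yellow (238,458). I take the large blue one as the rest. The scoop in its cover is at (225,325) with its spout towards (285,327). The scale's pan is at (555,280); the look-alike balances are at (660,150) and (100,210). The spoon is at (315,390).

```bash
cat > h.py <<'E'
import numpy as np,cv2,pickle
def ray(s,u,v):
    d=np.array([(u-s['cx'])/s['fx'],-(v-s['cy'])/s['fy'],-1.]);P=s['pose']
    return P[:3,3],P[:3,:3]@d
def plane(s,u,v,z):
    o,d=ray(s,u,v);return o+d*(z-o[2])/d[2]
def proj(s,p):
    P=s['pose'];c=P[:3,:3].T@(np.asarray(p)-P[:3,3])
    return np.array([s['cx']+s['fx']*c[0]/-c[2],s['cy']+s['fy']*c[1]/c[2]])
def masks(im):
    h=cv2.cvtColor(im,cv2.COLOR_RGB2HSV)
    return h
def blobs(m,amin=40):
    cs,_=cv2.findContours(m,cv2.RETR_EXTERNAL,cv2.CHAIN_APPROX_NONE)
    return sorted([c for c in cs if cv2.contourArea(c)>amin],key=cv2.contourArea,reverse=True)
E
python3 - <<'E'
from h import *
S=pickle.load(open('s0.pkl','rb'))
for n in('top','side'):
    s=S[n];h=masks(s['image'])
    for nm,lo,hi,z in(('blue',(105,120,40),(125,255,255),.012),('green',(60,70,30),(90,255,255),.014),('yel',(22,120,60),(32,255,255),.012),('or',(5,150,100),(14,255,255),.03)):
        for c in blobs(cv2.inRange(h,lo,hi),60)[:6]:
            b=cv2.boxPoints(cv2.minAreaRect(c));M=cv2.moments(c)
            w=np.array([plane(s,*p,z)[:2] for p in b]);cc=plane(s,M['m10']/M['m00'],M['m01']/M['m00'],z)
            e=w[1]-w[0];f=w[2]-w[1]
            if n=='side':
                a=cv2.approxPolyDP(c,4,True)[:,0];w=np.array([plane(s,*p,z)[:2] for p in a])
                print(n,nm,a.tolist() if len(a)==4 else len(a),np.round(cc[:2],3),np.round(w.mean(0),4));continue
            print(n,nm,np.round(b).tolist(),'c',np.round(cc[:2],4),'sz',np.linalg.norm(e).round(3),np.linalg.norm(f).round(3),'ang',np.degrees(np.arctan2(e[1],e[0])).round(1),np.degrees(np.arctan2(f[1],f[0])).round(1))
im=cv2.cvtColor(S['top']['image'],4)
a=cv2.resize(im[175:240,95:195],None,fx=8,fy=8,interpolation=cv2.INTER_CUBIC)
b=cv2.resize(im[135:230,300:420],None,fx=6,fy=6,interpolation=cv2.INTER_CUBIC)
cv2.imwrite('pics/c1.png',a);cv2.imwrite('pics/c2.png',b)
E
```

```text
top blue [[219.0, 201.0], [272.0, 193.0], [277.0, 226.0], [224.0, 234.0]] c [0.506 0.096] sz 0.158 0.097 ang -80.4 -170.8
top blue [[155.0, 160.0], [189.0, 150.0], [196.0, 170.0], [162.0, 180.0]] c [0.6471 0.3168] sz 0.106 0.065 ang -71.1 -160.7
top blue [[145.0, 218.0], [145.0, 214.0], [170.0, 216.0], [170.0, 220.0]] c [0.4906 0.3608] sz 0.012 0.074 ang -1.4 -93.9
top green [[310.0, 170.0], [372.0, 145.0], [393.0, 197.0], [331.0, 222.0]] c [ 0.5615 -0.1832] sz 0.202 0.167 ang -66.5 -159.5
top green [[372.0, 151.0], [456.0, 117.0], [462.0, 132.0], [378.0, 166.0]] c [ 0.7389 -0.4272] sz 0.278 0.05 ang -67.0 -161.9
top yel [[124.0, 275.0], [179.0, 275.0], [179.0, 310.0], [124.0, 310.0]] c [0.2749 0.3658] sz 0.158 0.097 ang -88.9 -177.2
top yel [[312.0, 237.0], [330.0, 237.0], [330.0, 255.0], [312.0, 255.0]] c [ 0.4148 -0.1146] sz 0.052 0.051 ang -89.0 179.5
top yel [[374.0, 89.0], [378.0, 88.0], [402.0, 144.0], [398.0, 146.0]] c [ 0.8095 -0.3191] sz 0.014 0.189 ang -64.8 -158.8
top yel [[406.0, 157.0], [468.0, 137.0], [470.0, 142.0], [408.0, 162.0]] c [ 0.6996 -0.4453] sz 0.198 0.016 a
[... 526 characters left out ...]
 [0.507 0.108] [0.5087 0.1029]
side blue [[215, 267], [192, 272], [198, 303], [223, 297]] [0.648 0.328] [0.6481 0.3254]
side green 6 [ 0.6   -0.162] [ 0.608  -0.1881]
side green [[205, 128], [210, 138], [219, 137], [212, 127]] [ 0.762 -0.537] [ 0.7627 -0.54  ]
side green 2 [ 0.716 -1.359] [ 0.7172 -1.3692]
side yel [[339, 279], [350, 335], [395, 336], [377, 281]] [0.277 0.379] [0.2766 0.3703]
side yel 2 [ 0.807 -0.322] [ 0.7991 -0.3307]
side yel 2 [ 0.415 -0.123] [ 0.4158 -0.122 ]
side or 18 [0.893 0.299] [0.8953 0.2783]
side or [[312, 212], [313, 233], [334, 234], [331, 213]] [0.345 0.095] [0.3454 0.0917]
side or [[146, 232], [139, 233], [132, 261], [150, 245]] [0.842 0.217] [0.8417 0.205 ]
```

View pics/c1.png

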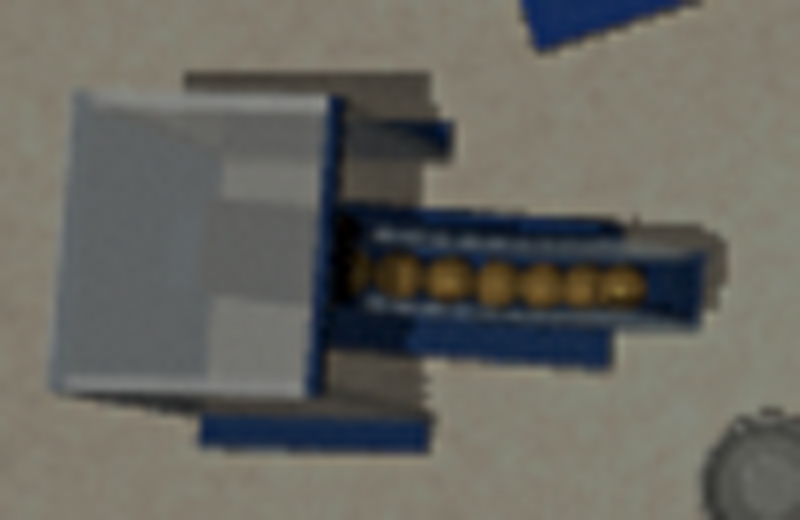

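View pics/c2.png

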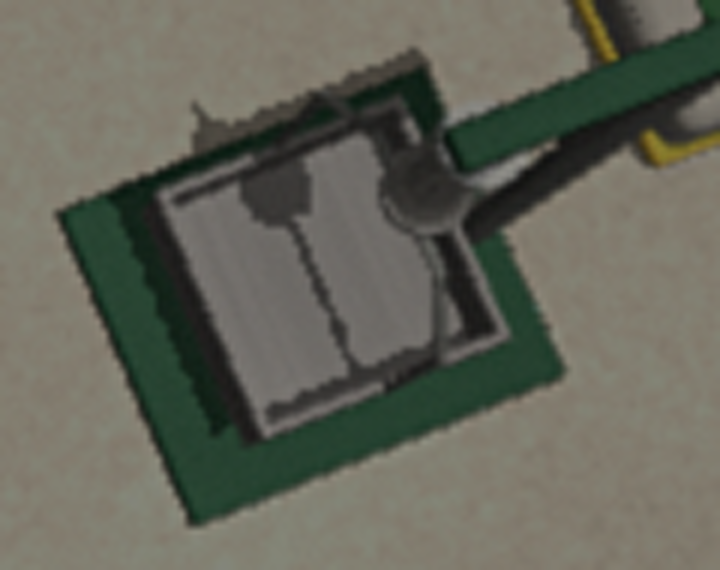

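c1 shows the scoop with its balls in a row from (350,270) to (640,285). The foot front corners are at (622,224) and (612,368), the spout tip at (700,288), and the roof front edge runs (335,97)-(318,395). c2 shows the pan rim corners at about (158,190), (262,440), (508,335) and (400,97), and the base corners at (60,213), (190,525) and (565,375).

```bash
python3 - <<'E'
from h import *
S=pickle.load(open('s0.pkl','rb'));s=S['top']
c1=lambda u,v,z:plane(s,95+(u+.5)/8-.5,175+(v+.5)/8-.5,z)[:2]
c2=lambda u,v,z:plane(s,300+(u+.5)/6-.5,135+(v+.5)/6-.5,z)[:2]
def ang(d):return np.degrees(np.arctan2(d[1],d[0])).round(1)
L,R=c1(622,224,.005),c1(612,368,.005)
print('foot front',L,R,np.linalg.norm(L-R),(L+R)/2,'normal ang',ang(L-R)-90)
a,b=c1(335,97,.13),c1(318,395,.13);print('mouth',a,b,np.linalg.norm(a-b),(a+b)/2,ang(a-b)-90)
d=c1(77,93,.13);e=c1(52,388,.13);print('back',(d+e)/2,ang((a+b)/2-(d+e)/2))
print('leg',ang(c1(430,450,.0)-c1(200,450,0)))
print('spout walls',c1(702,252,.08),c1(698,325,.08))
h=lambda x:.116-np.sqrt(.1**2-x**2)
bb=[c1(u,v,z) for u,v,z in((400,275,.018),(450,279,.017),(494,283,.02),(540,285,.026),(582,285,.036),(624,285,.047))]
print('balls',np.round(bb,4).tolist(),ang(bb[-1]-bb[0]))
A,B,C,D=[c2(*p,.113) for p in((158,190),(262,440),(508,335),(400,97))]
print('pan',np.round([A,B,C,D],4).tolist(),'mid',(A+C)/2,(B+D)/2,ang(C-B),ang(A-B)-90,[np.linalg.norm(x-y).round(3) for x,y in((A,B),(B,C),(C,D),(D,A))])
A,B,C=[c2(*p,.014) for p in((60,213),(190,525),(565,375))]
print('base',np.round([A,B,C],4).tolist(),'mid',(A+C)/2,ang(C-B),[np.linalg.norm(x-y).round(3) for x,y in((A,B),(B,C))])
E
```

```text
foot front [0.53501024 0.32224414] [0.48165138 0.32318346] 0.05336713195084066 [0.50833081 0.3227138 ] normal ang -91.0
mouth [0.5599855 0.3902819] [0.46115956 0.38942132] 0.09882968739978365 [0.51057253 0.38985161] -89.5
back [0.51088314 0.47659542] -90.2
leg -89.0
spout walls [0.516276   0.27637586] [0.4910015  0.27655085]
balls [[0.5132, 0.3994], [0.5122, 0.3813], [0.5107, 0.3643], [0.5096, 0.3459], [0.5088, 0.3282], [0.5079, 0.3105]] -93.4
pan [[0.6275, -0.1146], [0.5149, -0.1598], [0.5639, -0.2699], [0.6724, -0.2243]] mid [ 0.59573725 -0.19222164] [ 0.59365521 -0.19204628] -66.0 -68.1 [np.float64(0.121), np.float64(0.121), np.float64(0.118), np.float64(0.119)]
base [[0.6378, -0.0823], [0.4848, -0.145], [0.5613, -0.328]] mid [ 0.59955193 -0.20518374] -67.3 [np.float64(0.165), np.float64(0.198)]
```

carry_out([
  [[1, -1, -1], [0, 0, -1], 0],
  [[3, -3, -3], [0, 0, -3], 0],
  [[6, -6, -6], [0, 0, -6], 0],
  [[9, -9, -8], [0, 0, -9], 0],
  [[12.3, -12.3, -9], [0, 0, -12], 0],
  [[15.6, -15.6, -10], [0, 0, -15], 0],
  [[19, -19, -11], [0, 0, -19], 0],
  [[22.4, -22.4, -11.4], [0, 0, -22], 0],
  [[25.6, -25.6, -11.4], [0, 0, -26], 0],
  [[28.6, -28.6, -11.4], [0, 0, -29], 0],
  [[31, -31, -11.4], [0, 0, -31], 0],
  [[32.6, -32, -11.4], [0, 0, -32], 0],
], newtons=40)

```text
clock: 1.35
tool_pos: [0.4206, -0.1459, 0.3312]
eef_rot: [0.884, 0.468, 0.0, 0.0]
contact_force: [0.2, -0.5, 0.3]
opening: 0.997
finger_force: 0.0
```

```bash
cat >> h.py <<'E'
from scipy.spatial.transform import Rotation as Ro
def tool(scoop_yaw,pitch=0.,lean=0.):
    """tool orientation for scoop yaw (deg), nose-down pitch (rad); tool x = -scoop x, tool z = -scoop z; lean back (rad)"""
    return Ro.from_euler('z',scoop_yaw,degrees=True)*Ro.from_euler('y',pitch-lean)*Ro.from_euler('y',np.pi)
def mv(st,p,R):
    q=Ro.from_quat(st['eef_rot']);print('shift cm',np.round(100*q.inv().apply(np.asarray(p)-st['tool_pos']),2),'turn deg',np.round((q.inv()*R).as_rotvec(degrees=True),2))
def show(st):
    print('t',round(st['clock'],2),'p',np.round(st['tool_pos'],4),'f',np.round(st['contact_force'],1),'ff',st['finger_force'],'op',round(st['opening'],3),'q',np.round(st['q'],2))
E
python3 - <<'E'
from h import *
from plant import r
st=r.get_state();show(st);print(Ro.from_quat(st['eef_rot']).as_matrix().round(3).tolist())
mv(st,[.508,.317,.22],tool(-93))
E
```

```text
t 1.35 p [ 0.4206 -0.1459  0.3312] f [ 0.2 -0.5  0.3] ff 0.0 op 0.997 q [ 0.57  0.32 -0.46  1.9   0.17  0.96 -0.57]
[[0.561, 0.828, 0.001], [0.828, -0.561, 0.0], [0.001, 0.0, -1.0]]
shift cm [ 43.21 -18.75  11.14] turn deg [  0.04  -0.04 -31.14]
```

carry_out([
  [[1.5, -0.7, 0], [0, 0, -1], 0],
  [[4.5, -2, 0], [0, 0, -3], 0],
  [[8.5, -3.7, 0.5], [0, 0, -6], 0],
  [[13, -5.7, 1.5], [0, 0, -9], 0],
  [[17.5, -7.7, 3], [0, 0, -12], 0],
  [[22, -9.6, 5], [0, 0, -16], 0],
  [[26.5, -11.6, 7], [0, 0, -20], 0],
  [[31, -13.5, 9], [0, 0, -23], 0],
  [[35.5, -15.4, 10.5], [0, 0, -26], 0],
  [[39.5, -17.2, 11.1], [0, 0, -29], 0],
  [[42.2, -18.4, 11.1], [0, 0, -31], 0],
  [[43.2, -18.8, 11.1], [0, 0, -31.1], 0],
])

```text
clock: 2.55
tool_pos: [0.5092, 0.317, 0.2192]
eef_rot: [0.726, 0.687, 0.001, -0.001]
contact_force: [-0.7, 0.6, -0.4]
opening: 1.0
finger_force: 0.0
```

```bash
python3 - <<'E'
from h import *
from plant import r
st=r.get_state();show(st);s=r.snapshot('wrist');pickle.dump((st,s),open('s1.pkl','wb'))
cv2.imwrite('pics/w1.png',cv2.resize(cv2.cvtColor(s['image'],4),(800,600),interpolation=cv2.INTER_CUBIC))
mv(st,[.508,.317,.22],tool(-93));print(s['pose'].round(3).tolist())
for x in((55,28,5),(55,-28,5),(89,0,53)):
    p=np.array([.511,.375,0])+Ro.from_euler('z',-93,degrees=True).apply(np.array(x)/1000);print(x,proj(s,p)*1.5625)
E
```

```text
t 2.55 p [0.5092 0.317  0.2192] f [-0.7  0.6 -0.4] ff 0.0 op 1.0 q [-0.32  0.69 -0.55  1.63  0.42  0.94 -1.08]
shift cm [-0.01 -0.12 -0.08] turn deg [-0.07 -0.17 -0.14]
[[0.999, 0.052, 0.017, 0.513], [-0.054, 0.954, 0.296, 0.393], [-0.001, -0.296, 0.955, 0.387], [0.0, 0.0, 0.0, 1.0]]
(55, 28, 5) [432.77628472 249.78489876]
(55, -28, 5) [366.53930092 249.90755935]
(89, 0, 53) [399.68130311 305.51012122]
```

View pics/w1.png

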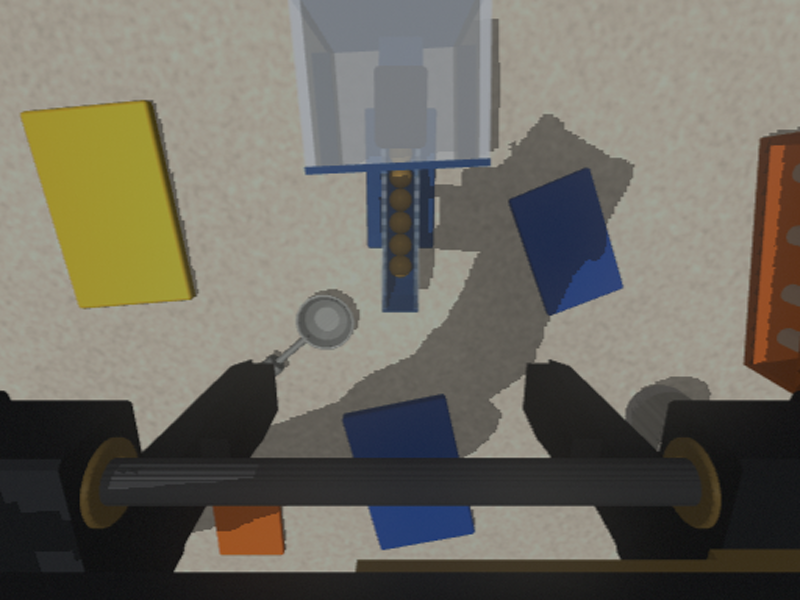

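Seen from the wrist: foot front corners at (367,247) and (433,247), spout at (400,312). That is within 3 mm of the prediction for yaw -93° and origin (0.511, 0.377). The spoon bowl at (325,322) is clear of the fingers. Next: descend and pinch.

carry_out([
  [[0, -0.1, 1.5], [0, 0, 0], 0],
  [[0, -0.1, 4.5], [0, 0, 0], 0],
  [[0, -0.1, 8], [0, 0, 0], 0],
  [[0, -0.1, 11.5], [0, 0, 0], 0],
  [[0, -0.1, 14.5], [0, 0, 0], 0],
  [[0, -0.1, 17], [0, 0, 0], 0],
  [[0, -0.1, 18.5], [0, 0, 0], 0],
  [[0, -0.1, 19.1], [0, 0, 0], 0],
  [[0, -0.1, 19.1], [0, 0, 0], 0.3],
  [[0, -0.1, 19.1], [0, 0, 0], 0.5],
  [[0, -0.1, 19.1], [0, 0, 0], 0.6],
  [[0, -0.1, 19.1], [0, 0, 0], 0.65],
], newtons=30)

```text
clock: 3.8
tool_pos: [0.5103, 0.3125, 0.0292]
eef_rot: [0.728, 0.685, 0.001, 0.0]
contact_force: [0.3, 0.1, 0.8]
opening: 0.658
finger_force: 0.0
```

carry_out([
  [[0, 0, 0], [0, 0, 0], 0.7],
  [[0, 0, 0], [0, 0, 0], 0.8],
  [[0, 0, 0], [0, 0, 0], 1],
  [[0, 0, 0], [0, 0, 0], 1],
  [[0, 0, 0], [0, 0, 0], 1],
  [[0, 0, 0], [0, 0, 0], 1],
])

```text
clock: 4.4
tool_pos: [0.5096, 0.3121, 0.0283]
eef_rot: [0.728, 0.685, -0.0, 0.0]
contact_force: [-0.5, -0.5, 2.0]
opening: 0.314
finger_force: 30.0
```

```bash
python3 - <<'E'
from h import *
from plant import r
st=r.get_state();show(st)
# rest centre target: combine top/side; scoop yaw -80.4
Rz=Ro.from_euler('z',-93,degrees=True);o=np.array([.511,.377,0]);off=np.array([*(st['tool_pos']-o)])
print('tcp in scoop',Rz.inv().apply(off))
S=pickle.load(open('s0.pkl','rb'));s1=pickle.load(open('s1.pkl','rb'))[1]
for s,B in((S['top'],[(345,312),(430,302),(435,354),(351,366)]),(s1,[(343,415),(445,395),(474,533),(381,549)])):
    w=np.array([plane(s,*(np.array(b)/1.5625),.012)[:2] for b in B]);print(w.round(4).tolist(),w.mean(0),[np.linalg.norm(w[i]-w[i-1]).round(3) for i in range(4)],[np.degrees(np.arctan2(*(w[i]-w[i-1])[::-1])).round(1) for i in range(4)])
E
```

```text
t 4.4 p [0.5096 0.3121 0.0283] f [-0.5 -0.5  2. ] ff 29.97231569888754 op 0.314 q [-0.41  0.94 -0.39  1.77  0.61  0.56 -1.24]
tcp in scoop [0.06489365 0.00197375 0.02831408]
[[0.5451, 0.1782], [0.5669, 0.0185], [0.4692, 0.008], [0.4442, 0.1637]] [0.50635619 0.09210388] [np.float64(0.102), np.float64(0.161), np.float64(0.098), np.float64(0.158)] [np.float64(8.2), np.float64(-82.2), np.float64(-173.9), np.float64(99.1)]
[[0.4471, 0.1689], [0.5424, 0.1846], [0.5679, 0.0258], [0.472, 0.0104]] [0.50734475 0.09744156] [np.float64(0.16), np.float64(0.097), np.float64(0.161), np.float64(0.097)] [np.float64(98.9), np.float64(9.4), np.float64(-80.9), np.float64(-170.9)]
```

carry_out([
  [[0, 0, -0.1], [0, 0, 0], 1],
  [[-0.3, 0, -0.2], [0, 0, 0], 1],
  [[-1, 0, -0.2], [0, 0, 0], 1],
  [[-2, 0, -0.2], [0, 0, 0], 1],
  [[-3.2, 0, -0.2], [0, 0, 0], 1],
  [[-4.5, 0, -0.2], [0, 0, 0], 1],
  [[-5.9, 0, -0.2], [0, 0, 0], 1],
  [[-7.2, 0, -0.2], [0, 0, 0], 1],
  [[-8.4, 0, -0.2], [0, 0, 0], 1],
  [[-9.4, 0, -0.2], [0, 0, 0], 1],
  [[-10.1, 0, -0.2], [0, 0, 0], 1],
  [[-10.5, 0, -0.2], [0, 0, 0], 1],
], newtons=60)

```text
clock: 5.6
tool_pos: [0.5035, 0.2066, 0.0303]
eef_rot: [0.728, 0.685, -0.0, 0.0]
contact_force: [-0.2, -0.5, -4.2]
opening: 0.311
finger_force: 60.0
```

carry_out([
  [[0, 0, 0], [0, 0, 0], 1],
  [[0, 0, -0.5], [0, 0, 0], 1],
  [[0, 0, -1.3], [0, 0, 0], 1],
  [[0, 0, -2], [0, 0, 0], 1],
  [[0, 0, -2.2], [0, 0, 0], 1],
  [[0, 0, -2.2], [0, 0, 0], 1],
])

```text
clock: 6.2
tool_pos: [0.5038, 0.2077, 0.053]
eef_rot: [0.728, 0.685, 0.001, 0.0]
contact_force: [0.4, -0.5, -3.7]
opening: 0.312
finger_force: 60.0
```

```bash
python3 - <<'E'
from h import *
from plant import r
st=r.get_state();show(st);print(st['moment'])
a=[]
for n in('side','wrist'):
    s=r.snapshot(n);im=cv2.cvtColor(s['image'],4)
    im=im[200:370,200:360] if n=='side' else im[60:250,160:360]
    a.append(cv2.resize(im,(400,int(400*im.shape[0]/im.shape[1])),interpolation=cv2.INTER_CUBIC)[:380])
h=min(x.shape[0] for x in a);cv2.imwrite('pics/d1.png',np.hstack([x[:h] for x in a]))
E
```

```text
t 6.2 p [0.5038 0.2077 0.053 ] f [ 0.4 -0.5 -3.7] ff 59.96366741528618 op 0.312 q [-0.25  0.86 -0.38  1.92  0.66  0.48 -1.17]
[-0.24800161 -0.06664823  0.03624063]
```

View pics/d1.png

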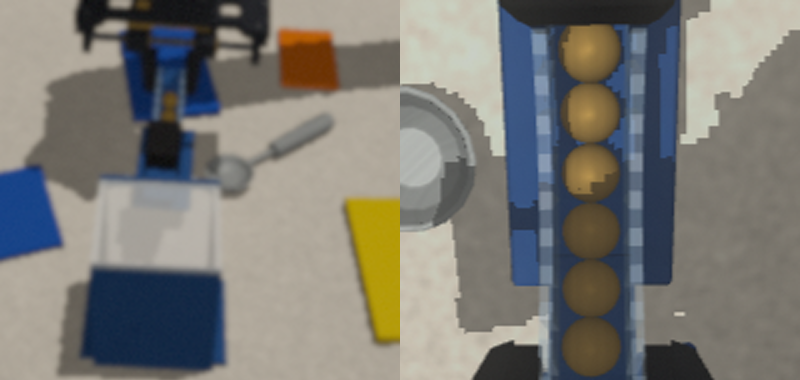

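Side view: the scoop is clear of the cover and hangs level with its full weight (3.7 N) on the gripper. Wrist view: the balls are in a row between the walls.

```bash
python3 - <<'E'
from h import *
from plant import r
st=r.get_state()
mv(st,[.5167,.0328,.058],tool(-80.8))
E
```

```text
shift cm [-17.34   2.39  -0.56] turn deg [ 0.000e+00  1.000e-02 -1.267e+01]
```

carry_out([
  [[-0.4, 0.1, -0.2], [0, 0, 0], 1],
  [[-1.2, 0.2, -0.5], [0, 0, -0.5], 1],
  [[-2.4, 0.4, -0.5], [0, 0, -1.5], 1],
  [[-4, 0.6, -0.5], [0, 0, -3], 1],
  [[-5.9, 0.8, -0.5], [0, 0, -4.5], 1],
  [[-7.9, 1.1, -0.5], [0, 0, -6], 1],
  [[-9.9, 1.4, -0.5], [0, 0, -7.5], 1],
  [[-11.9, 1.7, -0.5], [0, 0, -9], 1],
  [[-13.8, 1.9, -0.5], [0, 0, -10.5], 1],
  [[-15.4, 2.1, -0.5], [0, 0, -11.5], 1],
  [[-16.6, 2.3, -0.5], [0, 0, -12.3], 1],
  [[-17.2, 2.4, -0.5], [0, 0, -12.7], 1],
])

```text
clock: 7.5
tool_pos: [0.5168, 0.0309, 0.0572]
eef_rot: [0.649, 0.761, -0.001, 0.0]
contact_force: [-0.3, 0.1, -3.8]
opening: 0.309
finger_force: 60.0
```

carry_out([
  [[-0.1, 0, 0], [0, 0, 0], 1],
  [[-0.1, 0, 0.4], [0, 0, 0], 1],
  [[-0.1, 0, 0.9], [0, 0, 0], 1],
  [[-0.1, 0, 1.2], [0, 0, 0], 1],
])

```text
clock: 7.9
tool_pos: [0.5168, 0.0341, 0.0447]
eef_rot: [0.647, 0.762, -0.0, -0.0]
contact_force: [-0.5, -0.0, -3.4]
opening: 0.314
finger_force: 60.0
```

```bash
python3 - <<'E'
from h import *
from plant import r
st=r.get_state();show(st)
mv(st,[.5167,.0328,.0403],tool(-80.8))
E
```

```text
t 7.9 p [0.5168 0.0341 0.0447] f [-0.5 -0.  -3.4] ff 59.96369590377071 op 0.314 q [ 0.1   0.87 -0.43  2.    0.82  0.45 -0.79]
shift cm [-0.12 -0.03  0.44] turn deg [-0.03 -0.02  0.1 ]
```

carry_out([
  [[0, 0, 0.15], [0, 0, 0], 1],
  [[0, 0, 0.3], [0, 0, 0], 1],
  [[0, 0, 0.42], [0, 0, 0], 1],
  [[0, 0, 0.45], [0, 0, 0], 1],
  [[0, 0, 0.45], [0, 0, 0], 1],
])

```text
clock: 8.4
tool_pos: [0.5171, 0.0333, 0.0409]
eef_rot: [0.648, 0.762, 0.0, 0.0]
contact_force: [0.1, -0.7, -1.6]
opening: 0.31
finger_force: 60.0
```

carry_out([
  [[0, 0, 0.05], [0, 0, 0], 1],
  [[0, 0, 0.05], [0, 0, 0], 0.65],
  [[0, 0, 0.05], [0, 0, 0], 0.6],
  [[0, 0, 0.05], [0, 0, 0], 0.5],
  [[0, 0, 0.05], [0, 0, 0], 0.3],
  [[0, 0, 0.05], [0, 0, 0], 0],
  [[0, 0, -1], [0, 0, 0], 0],
  [[0, 0, -3], [0, 0, 0], 0],
  [[0, 0, -6], [0, 0, 0], 0],
  [[0, 0, -9], [0, 0, 0], 0],
  [[0, 0, -11], [0, 0, 0], 0],
  [[0, 0, -12], [0, 0, 0], 0],
])

```text
clock: 9.6
tool_pos: [0.5179, 0.0335, 0.1632]
eef_rot: [0.648, 0.762, 0.001, 0.001]
contact_force: [-0.4, 0.4, 0.3]
opening: 1.0
finger_force: 0.0
```

```bash
python3 - <<'E'
from h import *
from plant import r
st=r.get_state();show(st)
s=r.snapshot('wrist');t=r.snapshot('top');pickle.dump((st,s,t),open('s2.pkl','wb'))
a=cv2.resize(cv2.cvtColor(s['image'],4)[:,100:420],(500,600),interpolation=cv2.INTER_CUBIC)
b=cv2.resize(cv2.cvtColor(t['image'],4)[150:280,200:300],(300,390),interpolation=cv2.INTER_CUBIC)
cv2.imwrite('pics/e1.png',np.hstack([a,np.vstack([b,np.zeros((210,300,3),np.uint8)])]))
Rz=Ro.from_euler('z',-80.8,degrees=True);o=np.array([.5065,.096,.012])
for x in((-29,16,90),(-29,-16,90),(-75,16,90),(-75,-16,90),(-55,28,5),(-55,-28,5)):
    u=proj(s,o+Rz.apply(np.array(x)/1000));print(x,((u-[100,0])*1.5625).round(1))
E
```

```text
t 9.6 p [0.5179 0.0335 0.1632] f [-0.4  0.4  0.3] ff 0.0 op 1.0 q [ 0.23  0.69 -0.63  1.93  0.61  0.72 -0.61]
(-29, 16, 90) [276.9 123. ]
(-29, -16, 90) [208.5 123. ]
(-75, 16, 90) [279.3  10.6]
(-75, -16, 90) [206.2  10.4]
(-55, 28, 5) [287.1  88.4]
(-55, -28, 5) [197.9  88.3]
```

View pics/e1.png

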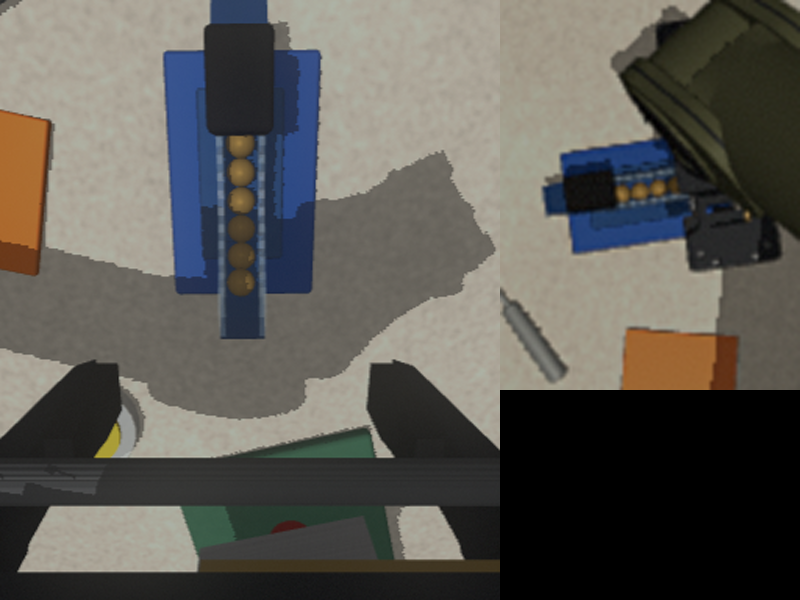

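e1 shows the scoop standing lengthwise on the rest, let go, with the grip front edge at (207..272,133) and the balls at (240,145..285). It sits about 5 mm forward of my aim, well inside limits. Next: take the grip with the tool leaned back 0.4 rad, so pouring keeps the wrist near vertical and clear of the housing.

```bash
cat >> h.py <<'E'
LEAN=.4
O2=np.array([.506,.0909,.012]);YAW2=-80.8
GX=np.array([-.052+.019*np.sin(LEAN),0,.075-.019*np.cos(LEAN)])  # TCP in scoop frame
def tcp(o,yaw,pitch):
    R=Ro.from_euler('z',yaw,degrees=True)*Ro.from_euler('y',pitch)
    return np.asarray(o)+R.apply(GX),tool(yaw,pitch,LEAN)
def tcp_spout(sp,yaw,pitch):
    R=Ro.from_euler('z',yaw,degrees=True)*Ro.from_euler('y',pitch)
    return tcp(np.asarray(sp)-R.apply([.089,0,.053]),yaw,pitch)
E
python3 - <<'E'
from h import *
from plant import r
st=r.get_state();p,R=tcp(O2,YAW2,0);print(p)
mv(st,p-.075*R.as_matrix()[:,2],R)
E
```

```text
[0.49886913 0.13492732 0.06949984]
shift cm [13.26 -0.25  2.36] turn deg [  0.15 -22.91  -0.03]
```

carry_out([
  [[1, 0, 0], [0, -1, 0], 0],
  [[3, 0, 0], [0, -4, 0], 0],
  [[6, -0.1, 0], [0, -9, 0], 0],
  [[9, -0.2, 0.5], [0, -14, 0], 0],
  [[11.3, -0.2, 1.3], [0, -18, 0], 0],
  [[12.6, -0.2, 2], [0, -21, 0], 0],
  [[13.2, -0.2, 2.4], [0, -22.9, 0], 0],
  [[13.2, -0.2, 2.4], [0, -22.9, 0], 0],
])

```text
clock: 10.5
tool_pos: [0.4923, 0.1659, 0.1348]
eef_rot: [0.633, 0.748, -0.129, 0.15]
contact_force: [-0.2, 0.1, -0.2]
opening: 1.002
finger_force: 0.0
```

```bash
python3 - <<'E'
from h import *
from plant import r
st=r.get_state();show(st);p,R=tcp(O2,YAW2,0)
mv(st,p,R)
E
```

```text
t 10.5 p [0.4923 0.1659 0.1348] f [-0.2  0.1 -0.2] ff 0.0 op 1.002 q [-0.42  0.78 -0.39  1.86  0.77  0.95 -1.15]
shift cm [-0.37  0.15  7.24] turn deg [-0.04 -0.03  0.38]
```

carry_out([
  [[-0.1, 0.1, 1], [0, 0, 0], 0],
  [[-0.2, 0.15, 3], [0, 0, 0], 0],
  [[-0.3, 0.15, 5], [0, 0, 0], 0],
  [[-0.35, 0.15, 6.4], [0, 0, 0], 0],
  [[-0.35, 0.15, 7.1], [0, 0, 0], 0],
  [[-0.35, 0.15, 7.25], [0, 0, 0], 0.2],
  [[-0.35, 0.15, 7.25], [0, 0, 0], 0.4],
  [[-0.35, 0.15, 7.25], [0, 0, 0], 0.5],
  [[-0.35, 0.15, 7.25], [0, 0, 0], 0.6],
  [[-0.35, 0.15, 7.25], [0, 0, 0], 0.65],
  [[-0.35, 0.15, 7.25], [0, 0, 0], 0.8],
  [[-0.35, 0.15, 7.25], [0, 0, 0], 1],
], newtons=20)

```text
clock: 11.7
tool_pos: [0.5006, 0.1325, 0.0715]
eef_rot: [0.635, 0.747, -0.128, 0.151]
contact_force: [0.4, 0.4, 0.0]
opening: 0.39
finger_force: 0.0
```

carry_out([
  [[0, 0, 0], [0, 0, 0], 1],
  [[0, 0, 0], [0, 0, 0], 1],
  [[0, 0, 0], [0, 0, 0], 1],
], newtons=60)

```text
clock: 12.0
tool_pos: [0.5004, 0.1325, 0.0714]
eef_rot: [0.635, 0.747, -0.129, 0.151]
contact_force: [-1.0, 0.6, 0.5]
opening: 0.358
finger_force: 60.0
```

```bash
python3 - <<'E'
from h import *
from plant import r
st=r.get_state();show(st);p,R=tcp(O2,YAW2,0)
mv(st,p,R);mv(st,st['tool_pos']+[0,0,.03],Ro.from_quat(st['eef_rot']))
E
```

```text
t 12.0 p [0.5004 0.1325 0.0714] f [-1.   0.6  0.5] ff 59.97450113296509 op 0.358 q [-0.4   0.87 -0.32  1.92  0.89  0.81 -1.24]
shift cm [ 0.32 -0.12  0.08] turn deg [ 0.01 -0.02  0.02]
shift cm [-1.17  0.   -2.76] turn deg [0. 0. 0.]
```

carry_out([
  [[-0.08, 0, -0.18], [0, 0, 0], 1],
  [[-0.23, 0, -0.55], [0, 0, 0], 1],
  [[-0.47, 0, -1.1], [0, 0, 0], 1],
  [[-0.78, 0, -1.84], [0, 0, 0], 1],
  [[-1.17, 0, -2.76], [0, 0, 0], 1],
  [[-1.56, 0, -3.68], [0, 0, 0], 1],
  [[-1.95, 0, -4.6], [0, 0, 0], 1],
  [[-2.34, 0, -5.52], [0, 0, 0], 1],
  [[-2.69, 0, -6.35], [0, 0, 0], 1],
  [[-2.93, 0, -6.9], [0, 0, 0], 1],
  [[-3.08, 0, -7.27], [0, 0, 0], 1],
  [[-3.12, 0, -7.36], [0, 0, 0], 1],
])

```text
clock: 13.2
tool_pos: [0.5006, 0.1324, 0.1517]
eef_rot: [0.635, 0.746, -0.128, 0.151]
contact_force: [0.4, -0.7, -3.8]
opening: 0.355
finger_force: 60.0
```

```bash
cat >> h.py <<'E'
PAN=np.array([.5945,-.192,.073]);YAWP=-67.
GX=Ro.from_euler('z',YAW2,degrees=True).inv().apply(np.array([.5004,.1325,.0714])-O2)
def spout_at(x,z):
    return np.r_[(PAN+Ro.from_euler('z',YAWP,degrees=True).apply([x,0,0]))[:2],z]
E
python3 - <<'E'
from h import *
from plant import r
st=r.get_state();show(st);print(st['moment'],GX)
p,R=tcp_spout(spout_at(-.035,.19),YAWP,0);print(p);mv(st,p,R)
s=r.snapshot('side');im=cv2.cvtColor(s['image'],4)[100:300,180:380]
cv2.imwrite('pics/l1.png',cv2.resize(im,(600,600),interpolation=cv2.INTER_CUBIC))
E
```

```text
t 13.2 p [0.5006 0.1324 0.1517] f [ 0.4 -0.7 -3.8] ff 59.97820258140564 op 0.355 q [-0.36  0.74 -0.39  1.88  0.77  0.95 -1.1 ]
[ 0.78459655  0.02737828 -0.03202272] [-0.0419602   0.00112309  0.0594    ]
[ 0.530688 -0.038794  0.1964  ]
shift cm [-17.75   0.23   2.64] turn deg [ -5.34  -0.02 -12.7 ]
```

View pics/l1.png

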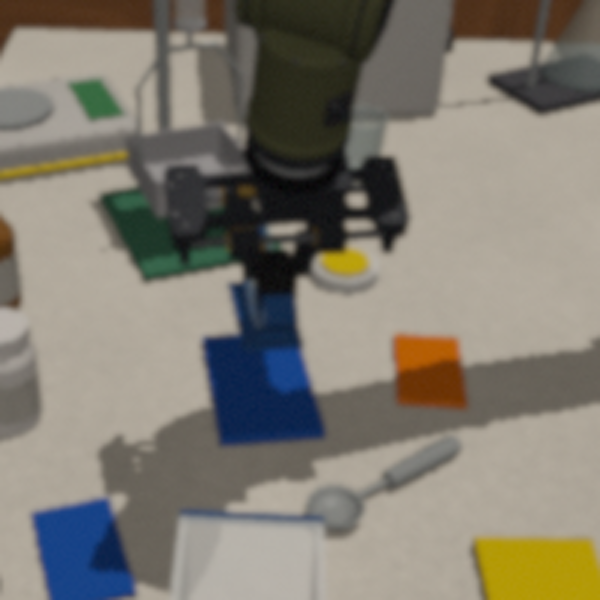

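carry_out([
  [[-0.4, 0, -0.1], [0, 0, 0], 1],
  [[-1.2, 0, -0.2], [-0.2, 0, -0.5], 1],
  [[-2.5, 0, -0.2], [-0.6, 0, -1.5], 1],
  [[-4.2, 0, 0], [-1.2, 0, -2.8], 1],
  [[-6.2, 0, 0.4], [-1.8, 0, -4.3], 1],
  [[-8.3, 0.1, 0.8], [-2.5, 0, -5.9], 1],
  [[-10.4, 0.1, 1.2], [-3.2, 0, -7.5], 1],
  [[-12.5, 0.1, 1.6], [-3.8, 0, -9], 1],
  [[-14.5, 0.2, 2], [-4.4, 0, -10.5], 1],
  [[-16.1, 0.2, 2.3], [-4.9, 0, -11.6], 1],
  [[-17.2, 0.2, 2.5], [-5.2, 0, -12.4], 1],
  [[-17.7, 0.2, 2.6], [-5.3, 0, -12.7], 1],
])

```text
clock: 14.45
tool_pos: [0.5297, -0.0406, 0.1967]
eef_rot: [0.542, 0.817, -0.111, 0.165]
contact_force: [-0.4, -0.6, -3.5]
opening: 0.351
finger_force: 60.0
```

```bash
python3 - <<'E'
from h import *
from plant import r
st=r.get_state();show(st)
p,R=tcp_spout(spout_at(-.035,.19),YAWP,0);mv(st,p,R)
for z,th in((.175,.1),(.16,.2),(.15,.3),(.142,.4)):
    p,R=tcp_spout(spout_at(-.035,z),YAWP,th);mv(st,p,R)
a=[]
for n,(u0,v0,w) in dict(top=(270,110,160),side=(150,60,160),wrist=(130,60,260)).items():
    s=r.snapshot(n);im=cv2.cvtColor(s['image'],4)
    S=pickle.load(open('s0.pkl','rb'))
    print(n,proj(s,spout_at(-.035,.19)).round(1))
    a.append(cv2.resize(im[v0:v0+int(w*1.4),u0:u0+w],(266,372),interpolation=cv2.INTER_CUBIC))
cv2.imwrite('pics/p1.png',np.hstack(a))
E
```

```text
t 14.45 p [ 0.5297 -0.0406  0.1967] f [-0.4 -0.6 -3.5] ff 59.9782133102417 op 0.351 q [-0.03  0.6  -0.39  2.02  0.95  0.79 -0.72]
shift cm [ 0.13  0.17 -0.03] turn deg [-0.15  0.05 -0.07]
shift cm [0.09 0.17 0.2 ] turn deg [-0.15  5.78 -0.08]
shift cm [-0.06  0.17  0.5 ] turn deg [-0.14 11.51 -0.09]
shift cm [-0.52  0.17  0.42] turn deg [-0.14 17.24 -0.09]
shift cm [-1.15  0.17  0.25] turn deg [-0.14 22.97 -0.1 ]
top [349.2 178. ]
side [247.1 133.1]
wrist [256.8 320.6]
```

View pics/p1.png

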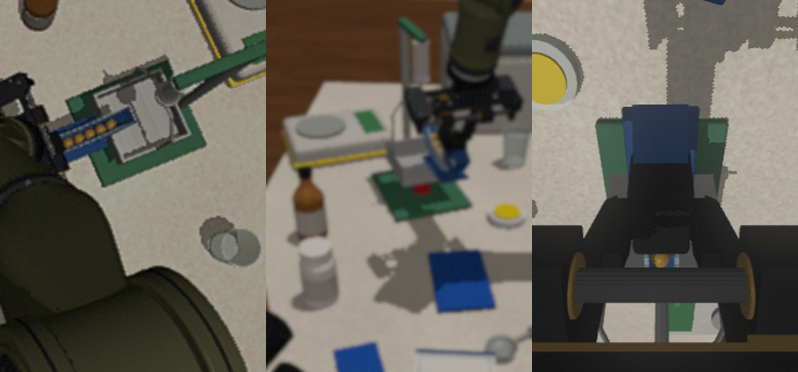

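p1: the top crop shows the level spout at (133,115), i.e. pixel (350,179) against the predicted (349,178), over the pan's near side with the balls in the channel. The side crop shows the pan up, beside the scoop. So the grasp has not slipped. Tilt to 0.4 rad.

carry_out([
  [[0, 0.1, 0], [0, 1, 0], 1],
  [[0.1, 0.1, 0.1], [0, 2.9, 0], 1],
  [[0.1, 0.2, 0.2], [0, 5.8, 0], 1],
  [[0, 0.2, 0.35], [0, 8.6, 0], 1],
  [[-0.06, 0.2, 0.5], [0, 11.5, 0], 1],
  [[-0.3, 0.2, 0.46], [0, 14.4, 0], 1],
  [[-0.5, 0.2, 0.42], [0, 17.2, 0], 1],
  [[-0.8, 0.2, 0.35], [0, 19.6, 0], 1],
  [[-1, 0.2, 0.3], [0, 21.4, 0], 1],
  [[-1.1, 0.2, 0.25], [0, 22.4, 0], 1],
  [[-1.15, 0.2, 0.25], [0, 22.9, 0], 1],
  [[-1.15, 0.2, 0.25], [0, 22.9, 0], 1],
])

```text
clock: 15.8
tool_pos: [0.5365, -0.0481, 0.1983]
eef_rot: [0.552, 0.834, -0.001, -0.0]
contact_force: [0.1, -0.0, -3.3]
opening: 0.353
finger_force: 60.0
```

```bash
cat > look.py <<'E'
from h import *
from plant import r
import sys,os
def look(ref=False):
    st=r.get_state();s=r.snapshot('side');t=r.snapshot('top');show(st)
    g=cv2.cvtColor(s['image'],cv2.COLOR_RGB2GRAY);y0,y1,x0,x1=143,172,219,240
    if ref:pickle.dump(g,open('ref.pkl','wb'));pickle.dump((s,t),open('reft.pkl','wb'))
    R=pickle.load(open('ref.pkl','rb'))[y0:y1,x0:x1]
    m=cv2.matchTemplate(g[y0-4:y1+10,x0-2:x1+3],R,cv2.TM_CCOEFF_NORMED)
    print('side best shift (dx,dy)',np.subtract(cv2.minMaxLoc(m)[3],(2,4)),'score',m.max().round(3),'at zero',m[4,2].round(3))
    for n,q,sc in(('top',t,(290,120,400,220)),('side',s,(215,110,320,185))):
        h=cv2.cvtColor(q['image'],cv2.COLOR_RGB2HSV);u0,v0,u1,v1=sc
        k=cv2.inRange(h,(10,90,50),(24,255,255))[v0:v1,u0:u1]
        nb,_,stt,c=cv2.connectedComponentsWithStats(k)
        print(n,'gold',[(int(stt[i,4]),(c[i]+[u0,v0]).round(0).tolist()) for i in range(1,nb) if stt[i,4]>3])
    R=Ro.from_euler('z',YAWP,degrees=True)*Ro.from_quat(Ro.identity().as_quat())
    pitch=Ro.from_quat(st['eef_rot']).apply([0,0,-1]);f=R.apply([1,0,0])
    print('pitch',round(float(np.arctan2(pitch@f,pitch[2])+LEAN),3))
    return st,s,t
if __name__=='__main__':
    st,s,t=look(len(sys.argv)>1 and sys.argv[1]=='ref')
    pickle.dump((st,s,t),open('last.pkl','wb'))
    for a in sys.argv[2:]:
        p,R=tcp_spout(spout_at(-.035,.137),YAWP,float(a));print(a,end=' ');mv(st,p,R)
E
python3 look.py ref .4 .5 .6; python3 - <<'E'
from h import *
s,t=pickle.load(open('reft.pkl','rb'))
for n,q in(('top',t),('side',s)):
    print(n,'spout',proj(q,spout_at(-.035,.142)).round(),'pan corners',[proj(q,np.r_[(PAN+Ro.from_euler('z',YAWP,degrees=True).apply([a,b,0]))[:2],.113]).round().tolist() for a,b in((-.06,-.06),(-.06,.06),(.06,.06),(.06,-.06))])
E
```

```text
t 15.8 p [ 0.5365 -0.0481  0.1983] f [ 0.1 -0.  -3.3] ff 59.978320598602295 op 0.353 q [ 0.4   0.67 -0.67  1.83  0.55  0.83 -0.14]
side best shift (dx,dy) [0 0] score 1.0 at zero 1.0
top gold [(5, [293.0, 120.0]), (65, [394.0, 131.0])]
side gold [(72, [258.0, 113.0]), (4, [247.0, 120.0]), (13, [249.0, 149.0]), (29, [219.0, 152.0]), (19, [295.0, 183.0])]
pitch 0.4
.4 shift cm [-0.2  -0.17  0.44] turn deg [-0.08 -0.01 -0.  ]
.5 shift cm [-0.82 -0.17 -0.71] turn deg [-0.08  5.72 -0.01]
.6 shift cm [-1.56 -0.17 -1.8 ] turn deg [-8.000e-02  1.145e+01 -1.000e-02]
top spout [345. 182.] pan corners [[343.0, 208.0], [325.0, 167.0], [366.0, 150.0], [385.0, 191.0]]
side spout [247. 146.] pan corners [[266.0, 155.0], [232.0, 160.0], [222.0, 145.0], [254.0, 140.0]]
```

carry_out([
  [[-0.1, -0.05, 0.1], [0, 0.2, 0], 1],
  [[-0.2, -0.1, 0.2], [0, 0.8, 0], 1],
  [[-0.3, -0.15, 0.1], [0, 1.5, 0], 1],
  [[-0.4, -0.15, 0], [0, 2.2, 0], 1],
  [[-0.5, -0.15, -0.1], [0, 2.7, 0], 1],
  [[-0.5, -0.15, -0.13], [0, 2.9, 0], 1],
  [[-0.5, -0.15, -0.13], [0, 2.9, 0], 1],
  [[-0.5, -0.15, -0.13], [0, 2.9, 0], 1],
])

```text
clock: 16.7
tool_pos: [0.5371, -0.0532, 0.1997]
eef_rot: [0.552, 0.834, 0.014, -0.021]
contact_force: [0.2, -0.2, -3.1]
opening: 0.351
finger_force: 60.0
```

```bash
python3 look.py ref .47 .49 .51 ; python3 - <<'E'
from h import *
st,s,t=pickle.load(open('last.pkl','rb'));th=.45
R=Ro.from_euler('z',YAWP,degrees=True)*Ro.from_euler('y',th);o=spout_at(-.035,.137)-R.apply([.089,0,.053])
for n,q in(('top',t),('side',s)):
    h=cv2.cvtColor(q['image'],cv2.COLOR_RGB2HSV)
    for a in np.arange(-.1,1.0,.09):
        p=o+R.apply([.1*np.sin(a),0,.116-.1*np.cos(a)]);u=proj(q,p).round().astype(int);print(n,round(a,2),u,h[u[1],u[0]])
E
```

```text
t 16.7 p [ 0.5371 -0.0532  0.1997] f [ 0.2 -0.2 -3.1] ff 59.97843146324158 op 0.351 q [ 0.46  0.69 -0.7   1.8   0.5   0.86 -0.07]
side best shift (dx,dy) [0 0] score 1.0 at zero 1.0
top gold [(65, [394.0, 131.0]), (4, [311.0, 210.0])]
side gold [(58, [255.0, 111.0]), (10, [249.0, 148.0]), (29, [219.0, 152.0]), (20, [294.0, 184.0])]
pitch 0.451
.47 shift cm [-0.12 -0.03 -0.23] turn deg [-0.06  1.1  -0.01]
.49 shift cm [-0.24 -0.03 -0.47] turn deg [-0.06  2.25 -0.01]
.51 shift cm [-0.37 -0.03 -0.7 ] turn deg [-0.06  3.39 -0.01]
top -0.1 [308 196] [90 13 19]
top -0.01 [311 195] [135  26  20]
top 0.08 [314 194] [150 113   9]
top 0.17 [317 193] [38 54 19]
top 0.26 [320 192] [ 33 108  26]
top 0.35 [323 191] [26 93 22]
top 0.44 [326 190] [26 89 23]
top 0.53 [329 188] [ 30 118  28]
top 0.62 [332 187] [23 97 21]
top 0.71 [335 186] [ 30 104  22]
top 0.8 [338 184] [ 30 161  19]
top 0.89 [342 183] [30 81 72]
top 0.98 [345 182] [32 82 62]
side -0.1 [258 159] [30  7 72]
side -0.01 [257 160] [30 19 80]
side 0.08 [256 159] [23 35 95]
side 0.17 [256 159] [23 35 95]
side 0.26 [255 158] [23 24 95]
side 0.35 [254 157] [23 22 93]
side 0.44 [253 156] [25 17 92]
side 0.53 [252 155] [26 22 92]
side 0.62 [251 153] [21 38 93]
side 0.71 [250 152] [21 54 95]
side 0.8 [249 150] [ 20  99 111]
side 0.89 [248 148] [ 19 108 127]
side 0.98 [247 146] [ 17  23 100]
```

```bash
python3 - <<'E'
s=open('look.py').read()
i=s.index("    for n,q,sc in(");j=s.index("    R=Ro.from_euler('z',YAWP")
new='''    W=lambda a,b,z:np.r_[(PAN+Ro.from_euler('z',YAWP,degrees=True).apply([a,b,0]))[:2],z]
    for n,q in(('top',t),('side',s)):
        h=cv2.cvtColor(q['image'],cv2.COLOR_RGB2HSV);poly=np.array([proj(q,W(a,b,.078)) for a,b in((-.054,-.054),(-.054,.054),(.054,.054),(.054,-.054))]).round().astype(np.int32)
        k=np.zeros(h.shape[:2],np.uint8);cv2.fillConvexPoly(k,poly,255)
        g2=cv2.inRange(h,(8,70,18),(36,255,255));nb,_,stt,c=cv2.connectedComponentsWithStats(g2&k)
        out=[]
        for i in range(1,nb):
            if stt[i,4]>2:
                w=Ro.from_euler('z',-YAWP,degrees=True).apply(plane(q,*c[i],.082)-PAN);out.append((int(stt[i,4]),c[i].round(0).tolist(),(w[:2]*1000).round().tolist()))
        print(n,'gold in pan area: area,px,scale xy mm',out)
'''
open('look.py','w').write(s[:i]+new+s[j:])
E
sed -i 's/st=r.get_state();s=r/st=r.get_state();s=r/' look.py
python3 look.py x .47 .49 .51 .53
```

```text
t 16.8 p [ 0.5371 -0.0531  0.1998] f [-0.6 -0.7 -4. ] ff 59.9784654378891 op 0.353 q [ 0.46  0.69 -0.7   1.8   0.5   0.86 -0.07]
side best shift (dx,dy) [0 0] score 0.999 at zero 0.999
top gold in pan area: area,px,scale xy mm [(1514, [353.0, 181.0], [1.0, -1.0])]
side gold in pan area: area,px,scale xy mm []
pitch 0.451
.47 shift cm [-0.13 -0.03 -0.23] turn deg [-0.06  1.11  0.  ]
.49 shift cm [-0.25 -0.03 -0.47] turn deg [-0.06  2.25  0.  ]
.51 shift cm [-0.37 -0.03 -0.7 ] turn deg [-0.06  3.4   0.  ]
.53 shift cm [-0.5  -0.03 -0.92] turn deg [-0.06  4.54  0.  ]
```

carry_out([
  [[-0.05, 0, -0.1], [0, 0.4, 0], 1],
  [[-0.12, 0, -0.23], [0, 1.1, 0], 1],
  [[-0.2, 0, -0.36], [0, 1.7, 0], 1],
  [[-0.25, 0, -0.47], [0, 2.2, 0], 1],
  [[-0.25, 0, -0.47], [0, 2.2, 0], 1],
  [[-0.25, 0, -0.47], [0, 2.2, 0], 1],
  [[-0.25, 0, -0.47], [0, 2.2, 0], 1],
])

```text
clock: 17.6
tool_pos: [0.5381, -0.0557, 0.2043]
eef_rot: [0.551, 0.833, 0.024, -0.037]
contact_force: [0.3, -0.7, -3.9]
opening: 0.355
finger_force: 60.0
```

```bash
sed -i 's/(8,70,18),(36,255,255)/(8,90,25),(25,255,255)/' look.py; python3 look.py x .51 .53 .55
```

```text
t 17.6 p [ 0.5381 -0.0557  0.2043] f [ 0.3 -0.7 -3.9] ff 59.97851371765137 op 0.355 q [ 0.49  0.7  -0.73  1.77  0.47  0.89 -0.02]
side best shift (dx,dy) [0 0] score 0.999 at zero 0.999
top gold in pan area: area,px,scale xy mm []
side gold in pan area: area,px,scale xy mm []
pitch 0.489
.51 shift cm [-0.11 -0.03 -0.23] turn deg [-0.06  1.19 -0.01]
.53 shift cm [-0.23 -0.03 -0.47] turn deg [-0.06  2.34 -0.01]
.55 shift cm [-0.36 -0.03 -0.7 ] turn deg [-0.06  3.48 -0.01]
```

carry_out([
  [[-0.03, 0, -0.06], [0, 0.3, 0], 1],
  [[-0.08, 0, -0.16], [0, 0.8, 0], 1],
  [[-0.11, 0, -0.23], [0, 1.15, 0], 1],
  [[-0.11, 0, -0.23], [0, 1.15, 0], 1],
  [[-0.11, 0, -0.23], [0, 1.15, 0], 1],
  [[-0.11, 0, -0.23], [0, 1.15, 0], 1],
  [[-0.11, 0, -0.23], [0, 1.15, 0], 1],
])

```text
clock: 18.4
tool_pos: [0.5387, -0.057, 0.2065]
eef_rot: [0.551, 0.833, 0.03, -0.046]
contact_force: [0.3, -0.0, -4.3]
opening: 0.353
finger_force: 60.0
```

```bash
python3 look.py x .53 .55
```

```text
t 18.4 p [ 0.5387 -0.057   0.2065] f [ 0.3 -0.  -4.3] ff 59.97836351394653 op 0.353 q [ 0.51  0.71 -0.74  1.76  0.45  0.91 -0.  ]
side best shift (dx,dy) [0 0] score 0.996 at zero 0.996
top gold in pan area: area,px,scale xy mm []
side gold in pan area: area,px,scale xy mm []
pitch 0.509
.53 shift cm [-0.11 -0.03 -0.24] turn deg [-0.06  1.19 -0.01]
.55 shift cm [-0.23 -0.03 -0.47] turn deg [-0.06  2.34 -0.01]
```

carry_out([
  [[-0.03, 0, -0.06], [0, 0.3, 0], 1],
  [[-0.08, 0, -0.16], [0, 0.8, 0], 1],
  [[-0.11, 0, -0.23], [0, 1.15, 0], 1],
  [[-0.11, 0, -0.23], [0, 1.15, 0], 1],
  [[-0.11, 0, -0.23], [0, 1.15, 0], 1],
  [[-0.11, 0, -0.23], [0, 1.15, 0], 1],
  [[-0.11, 0, -0.23], [0, 1.15, 0], 1],
])

```text
clock: 19.2
tool_pos: [0.5392, -0.0582, 0.2087]
eef_rot: [0.551, 0.832, 0.035, -0.054]
contact_force: [-0.3, -0.3, -3.7]
opening: 0.358
finger_force: 60.0
```

```bash
python3 look.py x .55
```

```text
t 19.2 p [ 0.5392 -0.0582  0.2087] f [-0.3 -0.3 -3.7] ff 59.9783992767334 op 0.358 q [ 0.53  0.71 -0.76  1.74  0.43  0.93  0.02]
side best shift (dx,dy) [0 0] score 0.995 at zero 0.995
top gold in pan area: area,px,scale xy mm []
side gold in pan area: area,px,scale xy mm []
pitch 0.529
.55 shift cm [-0.12 -0.03 -0.24] turn deg [-0.06  1.19 -0.01]
```

carry_out([
  [[-0.03, 0, -0.06], [0, 0.3, 0], 1],
  [[-0.08, 0, -0.16], [0, 0.8, 0], 1],
  [[-0.11, 0, -0.23], [0, 1.15, 0], 1],
  [[-0.11, 0, -0.23], [0, 1.15, 0], 1],
  [[-0.11, 0, -0.23], [0, 1.15, 0], 1],
  [[-0.11, 0, -0.23], [0, 1.15, 0], 1],
  [[-0.11, 0, -0.23], [0, 1.15, 0], 1],
])

```text
clock: 20.0
tool_pos: [0.5398, -0.0595, 0.2108]
eef_rot: [0.55, 0.832, 0.041, -0.062]
contact_force: [-0.1, -0.2, -3.3]
opening: 0.357
finger_force: 60.0
```

```bash
python3 - <<'E'
s=open('look.py').read()
s=s.replace("        print(n,'gold in pan","""        rf=pickle.load(open('reft.pkl','rb'))[n=='top']['image'];d=(np.abs(q['image'].astype(int)-rf).max(2)>25).astype(np.uint8)*255&k
        nb,_,stt,c2=cv2.connectedComponentsWithStats(d);print(n,'diff',[(int(stt[i,4]),c2[i].round().tolist(),np.median(h[(_==i)],0).tolist()) for i in range(1,nb) if stt[i,4]>5])
        kk=cv2.dilate(k,np.ones((15,15)));nb,_,stt,c3=cv2.connectedComponentsWithStats(cv2.inRange(h,(8,90,25),(25,255,255))&kk);print(n,'gold near',[(int(stt[i,4]),c3[i].round().tolist()) for i in range(1,nb) if stt[i,4]>2])
        print(n,'gold in pan""")
open('look.py','w').write(s)
E
python3 look.py x .57
```

```text
t 20.0 p [ 0.5398 -0.0595  0.2108] f [-0.1 -0.2 -3.3] ff 59.97844755649567 op 0.357 q [ 0.54  0.72 -0.77  1.73  0.42  0.94  0.04]
side best shift (dx,dy) [0 0] score 0.992 at zero 0.992
top diff [(454, [348.0, 184.0], [19.0, 21.0, 23.0])]
top gold near [(5, [338.0, 200.0])]
top gold in pan area: area,px,scale xy mm []
side diff [(6, [256.0, 154.0], [33.0, 13.5, 92.5]), (26, [256.0, 160.0], [108.0, 111.5, 60.5]), (41, [256.0, 164.0], [15.0, 9.0, 80.0])]
side gold near [(5, [249.0, 147.0]), (19, [220.0, 151.0])]
side gold in pan area: area,px,scale xy mm []
pitch 0.549
.57 shift cm [-0.12 -0.03 -0.24] turn deg [-0.06  1.19 -0.01]
```

carry_out([
  [[-0.03, 0, -0.06], [0, 0.3, 0], 1],
  [[-0.08, 0, -0.16], [0, 0.8, 0], 1],
  [[-0.11, 0, -0.23], [0, 1.15, 0], 1],
  [[-0.11, 0, -0.23], [0, 1.15, 0], 1],
  [[-0.11, 0, -0.23], [0, 1.15, 0], 1],
  [[-0.11, 0, -0.23], [0, 1.15, 0], 1],
  [[-0.11, 0, -0.23], [0, 1.15, 0], 1],
])

```text
clock: 20.8
tool_pos: [0.5403, -0.0608, 0.2129]
eef_rot: [0.55, 0.831, 0.046, -0.071]
contact_force: [-0.5, -0.1, -3.4]
opening: 0.353
finger_force: 60.0
```

```bash
sed -i 's/(8,90,25),(25,255,255)/(8,88,14),(36,255,255)/g' look.py
python3 look.py x .59; python3 - <<'E'
from h import *
st,s,t=pickle.load(open('last.pkl','rb'))
s0,t0=pickle.load(open('reft.pkl','rb'))
im=lambda q,u,v,w,h,g:cv2.resize(np.clip(cv2.cvtColor(q['image'],4)[v:v+h,u:u+w].astype(float)*g,0,255).astype(np.uint8),(400,int(400*h/w)),interpolation=cv2.INTER_CUBIC)
a=np.hstack([im(t,290,135,110,80,2),im(s,205,100,110,80,1.5)]);b=np.hstack([im(t,290,135,110,80,6),im(s0,205,100,110,80,1.5)])
cv2.imwrite('pics/z1.png',np.vstack([a,b]))
E
```

```text
t 20.8 p [ 0.5403 -0.0608  0.2129] f [-0.5 -0.1 -3.4] ff 59.97850835323334 op 0.353 q [ 0.56  0.73 -0.78  1.71  0.4   0.96  0.06]
side best shift (dx,dy) [0 0] score 0.991 at zero 0.991
top diff [(554, [351.0, 183.0], [23.0, 21.0, 26.0]), (11, [333.0, 181.0], [30.0, 91.0, 51.0])]
top gold near [(1193, [356.0, 173.0]), (6, [340.0, 199.0])]
top gold in pan area: area,px,scale xy mm [(697, [352.0, 177.0], [5.0, 11.0]), (5, [340.0, 199.0], [-51.0, -33.0])]
side diff [(7, [256.0, 154.0], [75.0, 8.0, 93.0]), (75, [256.0, 162.0], [108.0, 14.0, 73.0])]
side gold near [(4, [248.0, 146.0]), (19, [220.0, 151.0]), (4, [238.0, 174.0])]
side gold in pan area: area,px,scale xy mm []
pitch 0.569
.59 shift cm [-0.13 -0.03 -0.25] turn deg [-0.06  1.18 -0.02]
```

carry_out([
  [[-0.03, 0, -0.06], [0, 0.3, 0], 1],
  [[-0.08, 0, -0.16], [0, 0.8, 0], 1],
  [[-0.11, 0, -0.23], [0, 1.15, 0], 1],
  [[-0.11, 0, -0.23], [0, 1.15, 0], 1],
  [[-0.11, 0, -0.23], [0, 1.15, 0], 1],
  [[-0.11, 0, -0.23], [0, 1.15, 0], 1],
  [[-0.11, 0, -0.23], [0, 1.15, 0], 1],
])

```text
clock: 21.6
tool_pos: [0.5409, -0.0621, 0.215]
eef_rot: [0.55, 0.83, 0.052, -0.079]
contact_force: [-0.4, 0.3, -4.1]
opening: 0.353
finger_force: 60.0
```

```bash
python3 - <<'E'
s=open('look.py').read()
s=s.replace("cv2.inRange(h,(8,88,14),(36,255,255))","gold(h)")
s=s.replace("def look(","def gold(h):\n    return cv2.inRange(h,(8,88,25),(26,255,255))|cv2.inRange(h,(8,78,14),(36,255,45))\ndef look(",1)
open('look.py','w').write(s)
E
python3 look.py x .61
```

```text
t 21.6 p [ 0.5409 -0.0621  0.215 ] f [-0.4  0.3 -4.1] ff 59.97846722602844 op 0.353 q [ 0.57  0.74 -0.79  1.7   0.39  0.98  0.08]
side best shift (dx,dy) [0 0] score 0.989 at zero 0.989
top diff [(108, [356.0, 163.0], [45.0, 43.0, 12.0]), (500, [354.0, 187.0], [19.0, 18.0, 68.5]), (8, [327.0, 173.0], [67.5, 39.0, 17.0]), (6, [330.0, 172.0], [30.0, 87.5, 50.0]), (8, [336.0, 180.0], [30.0, 86.5, 51.0]), (13, [342.0, 203.0], [15.0, 14.0, 47.0])]
top gold near [(1245, [357.0, 172.0]), (6, [341.0, 198.0])]
top gold in pan area: area,px,scale xy mm [(708, [352.0, 175.0], [7.0, 14.0]), (6, [341.0, 198.0], [-47.0, -33.0])]
side diff [(77, [256.0, 162.0], [107.0, 12.0, 76.0])]
side gold near [(3, [248.0, 146.0]), (19, [220.0, 151.0]), (5, [238.0, 175.0])]
side gold in pan area: area,px,scale xy mm []
pitch 0.589
.61 shift cm [-0.14 -0.03 -0.26] turn deg [-0.06  1.18 -0.01]
```

carry_out([
  [[-0.03, 0, -0.06], [0, 0.3, 0], 1],
  [[-0.08, 0, -0.17], [0, 0.8, 0], 1],
  [[-0.12, 0, -0.24], [0, 1.15, 0], 1],
  [[-0.12, 0, -0.24], [0, 1.15, 0], 1],
  [[-0.12, 0, -0.24], [0, 1.15, 0], 1],
  [[-0.12, 0, -0.24], [0, 1.15, 0], 1],
  [[-0.12, 0, -0.24], [0, 1.15, 0], 1],
])

```text
clock: 22.4
tool_pos: [0.5416, -0.0637, 0.2172]
eef_rot: [0.549, 0.829, 0.057, -0.087]
contact_force: [0.4, 0.6, -3.2]
opening: 0.357
finger_force: 60.0
```

```bash
cat > lk.py <<'E'
from h import *
from plant import r
import sys
F=[];M=[]
for i in range(4):
    s=r.snapshot('side');st=r.get_state();F.append(st['contact_force']);M.append(st['moment'])
F=np.array(F);M=np.array(M);G=pickle.load(open('ref.pkl','rb'));h=cv2.cvtColor(s['image'],cv2.COLOR_RGB2HSV);g=cv2.cvtColor(s['image'],cv2.COLOR_RGB2GRAY)
y0,y1,x0,x1=143,172,219,240
m=cv2.matchTemplate(g[y0-4:y1+10,x0-2:x1+3],G[y0:y1,x0:x1],cv2.TM_CCOEFF_NORMED)
ax=Ro.from_euler('z',YAWP,degrees=True)
a=Ro.from_quat(st['eef_rot']).apply([0,0,-1]);f=ax.apply([1,0,0]);pit=np.arctan2(a@f,a[2])+LEAN
Rs=ax*Ro.from_euler('y',pit);sp=st['tool_pos']-Rs.apply(GX-[.089,0,.053])
print('t',round(st['clock'],2),'pitch',pit.round(3),'spout',sp.round(3),'Fz',F[:,2].mean().round(2),F[:,2].std().round(2),'M scale axes',ax.inv().apply(M.mean(0)).round(3),M.std(0).round(3),'tq',st['joint_torque'][[1,3]].round(3))
print('pan shift',np.subtract(cv2.minMaxLoc(m)[3],(2,4)),m.max().round(3),'zero',m[4,2].round(3))
k=cv2.inRange(h,(10,80,40),(26,255,255));k[:,:224]=0;k[:,275:]=0;k[:100]=0;k[172:]=0
nb,_,stt,c=cv2.connectedComponentsWithStats(k);print('gold',[(int(stt[i,4]),c[i].round().tolist()) for i in range(1,nb) if stt[i,4]>1],'spout px',proj(s,sp).round())
for a in sys.argv[1:]:
    p,R=tcp_spout(spout_at(-.035,.137),YAWP,float(a));print(a,end=' ');mv(st,p,R)
pickle.dump((st,s),open('last.pkl','wb'))
E
python3 lk.py .63
```

```text
t 22.6 pitch 0.609 spout [ 0.581 -0.16   0.137] Fz -3.45 0.4 M scale axes [ 0.141 -0.329  0.004] [0.022 0.026 0.052] tq [-50.459 -13.909]
pan shift [0 0] 0.987 zero 0.987
gold [(107, [252.0, 102.0]), (6, [238.0, 104.0]), (5, [224.0, 107.0]), (4, [253.0, 109.0]), (10, [244.0, 156.0])] spout px [247. 148.]
.63 shift cm [-0.13 -0.03 -0.25] turn deg [-0.05  1.18 -0.02]
```

carry_out([
  [[0, 0, 0], [0, 0, 0], 1],
  [[0, 0, 0], [0, 0, 0], 1],
  [[0, 0, 0], [0, 0, 0], 1],
  [[-0.03, 0, -0.06], [0, 0.3, 0], 1],
  [[-0.08, 0, -0.17], [0, 0.8, 0], 1],
  [[-0.12, 0, -0.24], [0, 1.15, 0], 1],
  [[-0.12, 0, -0.24], [0, 1.15, 0], 1],
  [[-0.12, 0, -0.24], [0, 1.15, 0], 1],
  [[-0.12, 0, -0.24], [0, 1.15, 0], 1],
])

```text
clock: 23.5
tool_pos: [0.5422, -0.0652, 0.2192]
eef_rot: [0.548, 0.828, 0.063, -0.096]
contact_force: [-0.6, 0.1, -2.8]
opening: 0.349
finger_force: 60.0
```

```bash
python3 lk.py .65; python3 - <<'E'
from h import *
s=pickle.load(open('last.pkl','rb'))[1]
ax=Ro.from_euler('z',YAWP,degrees=True)
print((ax.inv().apply(plane(s,244,156,.082)-PAN)*1000).round())
print('ball in pan grid',[(a,b,proj(s,PAN+ax.apply([a/1e3,b/1e3,.009])).round().tolist()) for a in(-40,0,40) for b in(-40,0,40)])
E
```

```text
t 23.7 pitch 0.63 spout [ 0.581 -0.16   0.137] Fz -2.89 0.22 M scale axes [ 0.049 -0.357 -0.015] [0.028 0.018 0.03 ] tq [-50.782 -13.935]
pan shift [0 0] 0.986 zero 0.986
gold [(63, [251.0, 101.0]), (3, [238.0, 103.0]), (5, [224.0, 107.0]), (10, [253.0, 108.0]), (2, [243.0, 108.0]), (9, [244.0, 155.0])] spout px [247. 148.]
.65 shift cm [-0.13 -0.03 -0.25] turn deg [-0.06  1.17 -0.02]
[11. -4.  9.]
ball in pan grid [(-40, -40, [259.0, 161.0]), (-40, 0, [248.0, 163.0]), (-40, 40, [236.0, 165.0]), (0, -40, [255.0, 156.0]), (0, 0, [244.0, 158.0]), (0, 40, [233.0, 159.0]), (40, -40, [251.0, 151.0]), (40, 0, [240.0, 153.0]), (40, 40, [229.0, 154.0])]
```

Ball 1 shows in the pan at side pixel (244,155), scale xy (11,-4) mm, and the pan is still up. I carry on in 0.02 rad steps.

carry_out([
  [[-0.03, 0, -0.06], [0, 0.3, 0], 1],
  [[-0.08, 0, -0.17], [0, 0.8, 0], 1],
  [[-0.13, 0, -0.25], [0, 1.15, 0], 1],
  [[-0.13, 0, -0.25], [0, 1.15, 0], 1],
  [[-0.13, 0, -0.25], [0, 1.15, 0], 1],
  [[-0.13, 0, -0.25], [0, 1.15, 0], 1],
  [[-0.13, 0, -0.25], [0, 1.15, 0], 1],
])

```text
clock: 24.4
tool_pos: [0.5429, -0.0669, 0.2214]
eef_rot: [0.548, 0.827, 0.068, -0.104]
contact_force: [0.3, -0.2, -3.4]
opening: 0.356
finger_force: 60.0
```

```bash
python3 lk.py .67
```

```text
t 24.6 pitch 0.65 spout [ 0.581 -0.16   0.137] Fz -2.94 0.33 M scale axes [ 0.111 -0.419 -0.021] [0.026 0.035 0.014] tq [-51.145 -13.956]
pan shift [0 0] 0.986 zero 0.986
gold [(5, [238.0, 102.0]), (34, [246.0, 101.0]), (3, [266.0, 104.0]), (2, [224.0, 108.0]), (3, [243.0, 107.0]), (16, [252.0, 108.0]), (9, [244.0, 155.0])] spout px [247. 148.]
.67 shift cm [-0.11 -0.03 -0.23] turn deg [-0.05  1.17 -0.03]
```

carry_out([
  [[-0.03, 0, -0.06], [0, 0.3, 0], 1],
  [[-0.08, 0, -0.17], [0, 0.8, 0], 1],
  [[-0.13, 0, -0.25], [0, 1.15, 0], 1],
  [[-0.13, 0, -0.25], [0, 1.15, 0], 1],
  [[-0.13, 0, -0.25], [0, 1.15, 0], 1],
  [[-0.13, 0, -0.25], [0, 1.15, 0], 1],
  [[-0.13, 0, -0.25], [0, 1.15, 0], 1],
])

```text
clock: 25.3
tool_pos: [0.5437, -0.0686, 0.2235]
eef_rot: [0.547, 0.826, 0.074, -0.112]
contact_force: [0.7, 0.4, -2.6]
opening: 0.353
finger_force: 60.0
```

```bash
python3 lk.py .69
```

```text
t 25.5 pitch 0.67 spout [ 0.581 -0.16   0.137] Fz -3.21 0.39 M scale axes [ 0.089 -0.442  0.007] [0.042 0.032 0.013] tq [-51.399 -13.915]
pan shift [0 0] 0.963 zero 0.963
gold [(22, [244.0, 101.0]), (27, [252.0, 107.0]), (16, [244.0, 156.0])] spout px [247. 148.]
.69 shift cm [-0.09 -0.03 -0.21] turn deg [-0.05  1.17 -0.02]
```

```bash
python3 lk.py .69; python3 lk.py .69
```

```text
t 25.7 pitch 0.67 spout [ 0.581 -0.16   0.137] Fz -3.11 0.38 M scale axes [ 0.085 -0.427  0.024] [0.026 0.025 0.005] tq [-51.413 -13.927]
pan shift [0 0] 0.974 zero 0.974
gold [(23, [243.0, 101.0]), (2, [264.0, 103.0]), (28, [252.0, 108.0]), (20, [243.0, 156.0])] spout px [247. 148.]
.69 shift cm [-0.09 -0.03 -0.21] turn deg [-0.05  1.16 -0.03]
t 25.9 pitch 0.67 spout [ 0.581 -0.16   0.137] Fz -2.91 0.44 M scale axes [ 0.085 -0.422 -0.026] [0.023 0.02  0.027] tq [-51.411 -13.926]
pan shift [0 0] 0.98 zero 0.98
gold [(22, [244.0, 101.0]), (3, [265.0, 103.0]), (26, [252.0, 108.0]), (19, [243.0, 156.0])] spout px [247. 148.]
.69 shift cm [-0.09 -0.03 -0.21] turn deg [-0.05  1.16 -0.03]
```

Ball 2 has landed (gold area in the pan 9 → 19 px) and the pan stays up after a small swing.

carry_out([
  [[0, 0, 0], [0, 0, 0], 1],
  [[0, 0, 0], [0, 0, 0], 1],
  [[0, 0, 0], [0, 0, 0], 1],
  [[-0.03, 0, -0.06], [0, 0.3, 0], 1],
  [[-0.06, 0, -0.14], [0, 0.8, 0], 1],
  [[-0.09, 0, -0.21], [0, 1.15, 0], 1],
  [[-0.09, 0, -0.21], [0, 1.15, 0], 1],
  [[-0.09, 0, -0.21], [0, 1.15, 0], 1],
  [[-0.09, 0, -0.21], [0, 1.15, 0], 1],
  [[-0.09, 0, -0.21], [0, 1.15, 0], 1],
])

```text
clock: 26.9
tool_pos: [0.5442, -0.0699, 0.2253]
eef_rot: [0.546, 0.825, 0.079, -0.121]
contact_force: [-0.9, -0.0, -2.2]
opening: 0.353
finger_force: 60.0
```

```bash
python3 lk.py .71
```

```text
t 27.1 pitch 0.69 spout [ 0.581 -0.16   0.137] Fz -3.38 0.23 M scale axes [ 0.085 -0.425 -0.011] [0.021 0.016 0.022] tq [-51.762 -13.92 ]
pan shift [0 0] 0.983 zero 0.983
gold [(4, [242.0, 100.0]), (3, [242.0, 105.0]), (37, [252.0, 107.0]), (2, [224.0, 108.0]), (18, [243.0, 155.0])] spout px [247. 148.]
.71 shift cm [-0.12 -0.03 -0.24] turn deg [-0.05  1.16 -0.02]
```

carry_out([
  [[-0.03, 0, -0.06], [0, 0.3, 0], 1],
  [[-0.08, 0, -0.16], [0, 0.8, 0], 1],
  [[-0.12, 0, -0.24], [0, 1.15, 0], 1],
  [[-0.12, 0, -0.24], [0, 1.15, 0], 1],
  [[-0.12, 0, -0.24], [0, 1.15, 0], 1],
  [[-0.12, 0, -0.24], [0, 1.15, 0], 1],
  [[-0.12, 0, -0.24], [0, 1.15, 0], 1],
])

```text
clock: 27.8
tool_pos: [0.5449, -0.0716, 0.2273]
eef_rot: [0.545, 0.824, 0.085, -0.129]
contact_force: [0.0, 0.9, -2.5]
opening: 0.353
finger_force: 60.0
```

```bash
python3 lk.py .73
```

```text
t 28.0 pitch 0.71 spout [ 0.581 -0.16   0.137] Fz -2.31 0.17 M scale axes [ 0.086 -0.476 -0.002] [0.013 0.035 0.008] tq [-52.012 -13.854]
pan shift [0 1] 0.936 zero 0.913
gold [(8, [241.0, 102.0]), (48, [251.0, 106.0]), (2, [238.0, 106.0]), (8, [226.0, 108.0]), (18, [243.0, 157.0])] spout px [247. 148.]
.73 shift cm [-0.12 -0.03 -0.23] turn deg [-0.05  1.16 -0.02]
```

The pan is starting to sink (+1 px), so I tip back at once.

carry_out([
  [[0.12, 0, 0.24], [0, -1.2, 0], 1],
  [[0.3, 0, 0.6], [0, -3, 0], 1],
  [[0.5, 0, 1.05], [0, -5.2, 0], 1],
  [[0.7, 0, 1.45], [0, -7.2, 0], 1],
  [[0.82, 0, 1.75], [0, -8.6, 0], 1],
  [[0.88, 0, 1.9], [0, -9.2, 0], 1],
])

```text
clock: 28.6
tool_pos: [0.5389, -0.0573, 0.212]
eef_rot: [0.55, 0.832, 0.04, -0.062]
contact_force: [0.2, 0.5, -2.1]
opening: 0.354
finger_force: 60.0
```

```bash
python3 lk.py .5; python3 lk.py .4
```

```text
t 28.8 pitch 0.549 spout [ 0.581 -0.159  0.138] Fz -2.89 0.38 M scale axes [ 0.101 -0.206  0.009] [0.05  0.03  0.024] tq [-49.514 -13.543]
pan shift [0 5] 0.712 zero 0.529
gold [(129, [255.0, 104.0]), (7, [224.0, 108.0]), (5, [239.0, 107.0]), (27, [244.0, 161.0])] spout px [247. 148.]
.5 shift cm [ 0.2  -0.03  0.67] turn deg [-0.05 -2.81 -0.05]
t 29.0 pitch 0.549 spout [ 0.581 -0.159  0.138] Fz -2.92 0.18 M scale axes [ 0.108 -0.206 -0.004] [0.022 0.017 0.021] tq [-49.317 -13.703]
pan shift [0 5] 0.711 zero 0.528
gold [(126, [255.0, 104.0]), (9, [239.0, 106.0]), (7, [224.0, 108.0]), (4, [268.0, 109.0]), (27, [244.0, 161.0])] spout px [247. 148.]
.4 shift cm [ 0.66 -0.03  1.9 ] turn deg [-0.05 -8.56 -0.08]
```

The pan is down 5 px (22 mm, its full travel), with about 3 balls in it and 5 left in the scoop. Now level the scoop.

```bash
python3 - <<'E'
from h import *
from plant import r
st=r.get_state()
for z,th in((.145,.5),(.152,.4),(.16,.3),(.17,.2),(.18,.1),(.19,0)):
    p,R=tcp_spout(spout_at(-.035,z),YAWP,th);mv(st,p,R)
E
```

```text
shift cm [ 0.34 -0.03 -0.12] turn deg [-0.04 -2.83 -0.08]
shift cm [ 0.89 -0.03  0.41] turn deg [-0.05 -8.56 -0.08]
shift cm [ 1.33 -0.03  0.89] turn deg [ -0.05 -14.29  -0.08]
shift cm [ 1.67 -0.03  1.2 ] turn deg [ -0.06 -20.02  -0.08]
shift cm [ 1.89 -0.03  1.52] turn deg [ -0.06 -25.75  -0.07]
shift cm [ 1.97 -0.03  1.84] turn deg [ -0.06 -31.48  -0.07]
```

carry_out([
  [[0.1, 0, -0.1], [0, -0.8, 0], 1],
  [[0.34, 0, -0.12], [0, -2.6, 0], 1],
  [[0.6, 0, 0.14], [0, -5.6, 0], 1],
  [[0.89, 0, 0.41], [0, -8.6, 0], 1],
  [[1.15, 0, 0.65], [0, -11.5, 0], 1],
  [[1.33, 0, 0.89], [0, -14.3, 0], 1],
  [[1.5, 0, 1.05], [0, -17.2, 0], 1],
  [[1.67, 0, 1.2], [0, -20, 0], 1],
  [[1.78, 0, 1.36], [0, -23, 0], 1],
  [[1.89, 0, 1.52], [0, -26, 0], 1],
  [[1.95, 0, 1.7], [0, -29, 0], 1],
  [[1.97, 0, 1.84], [0, -31, 0], 1],
])

```text
clock: 30.2
tool_pos: [0.5308, -0.0362, 0.1966]
eef_rot: [0.541, 0.818, -0.107, 0.163]
contact_force: [-0.3, -0.6, -2.5]
opening: 0.356
finger_force: 60.0
```

```bash
python3 lk.py; python3 - <<'E'
from h import *
from plant import r
st=r.get_state()
Rc=np.array([.5065,.096])
p,R=tcp(np.r_[Rc,.092],-80.8,0);mv(st,p,R)
E
```

```text
t 30.4 pitch 0.009 spout [ 0.581 -0.159  0.189] Fz -2.22 0.62 M scale axes [0.107 0.704 0.005] [0.113 0.06  0.03 ] tq [-44.623 -10.675]
pan shift [0 5] 0.709 zero 0.515
gold [(70, [227.0, 104.0]), (6, [237.0, 102.0]), (66, [251.0, 104.0]), (25, [256.0, 118.0]), (4, [249.0, 122.0]), (8, [258.0, 128.0]), (8, [254.0, 133.0]), (15, [254.0, 149.0]), (23, [243.0, 161.0])] spout px [247. 134.]
shift cm [17.71  4.1  -2.41] turn deg [ 5.3  -0.53 12.77]
```

carry_out([
  [[0.4, 0, -0.15], [0, 0, 0], 1],
  [[1.2, 0.1, -0.4], [0.1, 0, 0.5], 1],
  [[2.5, 0.4, -0.7], [0.5, 0, 1.5], 1],
  [[4.2, 0.8, -1], [1.1, -0.1, 2.8], 1],
  [[6.2, 1.3, -1.3], [1.8, -0.2, 4.3], 1],
  [[8.3, 1.8, -1.5], [2.4, -0.3, 5.9], 1],
  [[10.4, 2.3, -1.7], [3.1, -0.3, 7.5], 1],
  [[12.5, 2.8, -1.9], [3.7, -0.4, 9], 1],
  [[14.5, 3.3, -2.1], [4.3, -0.4, 10.5], 1],
  [[16.1, 3.7, -2.3], [4.8, -0.5, 11.6], 1],
  [[17.2, 4, -2.4], [5.1, -0.5, 12.4], 1],
  [[17.7, 4.1, -2.4], [5.3, -0.5, 12.8], 1],
])

```text
clock: 31.6
tool_pos: [0.501, 0.1382, 0.1508]
eef_rot: [0.636, 0.746, -0.129, 0.151]
contact_force: [-0.0, 0.8, -3.6]
opening: 0.356
finger_force: 60.0
```

```bash
python3 - <<'E'
from h import *
from plant import r
st=r.get_state();show(st)
Rc=np.array([.5065,.096])
for z in(.092,.018,.012):
    p,R=tcp(np.r_[Rc,z],-80.8,0);mv(st,p,R)
E
```

```text
t 31.6 p [0.501  0.1382 0.1508] f [-0.   0.8 -3.6] ff 59.978517293930054 op 0.356 q [-0.37  0.75 -0.38  1.87  0.76  0.95 -1.1 ]
shift cm [-0.08 -0.02 -0.03] turn deg [-0.01 -0.02 -0.04]
shift cm [ 2.8  -0.02  6.78] turn deg [-0.01 -0.02 -0.04]
shift cm [ 3.03 -0.02  7.34] turn deg [-0.01 -0.02 -0.04]
```

carry_out([
  [[0, 0, 0.2], [0, 0, 0], 1],
  [[0.2, 0, 0.7], [0, 0, 0], 1],
  [[0.5, 0, 1.4], [0, 0, 0], 1],
  [[0.9, 0, 2.3], [0, 0, 0], 1],
  [[1.3, 0, 3.2], [0, 0, 0], 1],
  [[1.7, 0, 4.1], [0, 0, 0], 1],
  [[2.1, 0, 5], [0, 0, 0], 1],
  [[2.4, 0, 5.8], [0, 0, 0], 1],
  [[2.6, 0, 6.3], [0, 0, 0], 1],
  [[2.75, 0, 6.65], [0, 0, 0], 1],
  [[2.8, 0, 6.8], [0, 0, 0], 1],
  [[2.8, 0, 6.8], [0, 0, 0], 1],
])

```text
clock: 32.8
tool_pos: [0.5011, 0.1361, 0.0775]
eef_rot: [0.636, 0.746, -0.129, 0.151]
contact_force: [-0.6, 0.1, -3.3]
opening: 0.354
finger_force: 60.0
```

carry_out([
  [[0.08, 0, 0.18], [0, 0, 0], 1],
  [[0.14, 0, 0.33], [0, 0, 0], 1],
  [[0.19, 0, 0.44], [0, 0, 0], 1],
  [[0.19, 0, 0.44], [0, 0, 0], 1],
  [[0.19, 0, 0.44], [0, 0, 0], 1],
])

```text
clock: 33.3
tool_pos: [0.5011, 0.1361, 0.0728]
eef_rot: [0.636, 0.746, -0.129, 0.151]
contact_force: [-0.5, -0.5, -2.7]
opening: 0.356
finger_force: 60.0
```

```bash
python3 - <<'E'
from h import *
from plant import r
F=[]
for i in range(4):
    r.snapshot('side');F.append(r.get_state()['contact_force'])
print(np.mean(F,0))
st=r.get_state();show(st)
p,R=tcp(np.r_[.5065,.096,.012],-80.8,0);print(p);mv(st,p,R)
E
```

```text
[ 0.14000984  0.16949696 -2.7441197 ]
t 33.5 p [0.5011 0.1361 0.0728] f [ 0.4  0.1 -2.8] ff 59.97848331928253 op 0.356 q [-0.41  0.87 -0.32  1.91  0.88  0.82 -1.24]
[0.5009 0.1376 0.0714]
shift cm [0.19 0.   0.07] turn deg [-0.03  0.04 -0.06]
```

carry_out([
  [[0.03, 0, 0.07], [0, 0, 0], 1],
  [[0.06, 0, 0.13], [0, 0, 0], 1],
  [[0.07, 0, 0.16], [0, 0, 0], 1],
  [[0.07, 0, 0.16], [0, 0, 0], 1],
  [[0.07, 0, 0.16], [0, 0, 0], 1],
])

```text
clock: 34.0
tool_pos: [0.5011, 0.1364, 0.0714]
eef_rot: [0.636, 0.746, -0.129, 0.152]
contact_force: [-1.7, 2.0, 4.4]
opening: 0.354
finger_force: 60.0
```

```bash
python3 - <<'E'
from h import *
from plant import r
F=[];M=[]
for i in range(5):
    r.snapshot('side');F.append(r.get_state()['contact_force']);M.append(r.get_state()['moment'])
print(np.mean(F,0),np.mean(M,0));show(r.get_state())
E
```

```text
[-2.27083543  1.84351257  5.79180839] [ 0.25034367  0.21210863 -0.14533429]
t 34.25 p [0.5011 0.1364 0.0714] f [-2.5  1.6  5.6] ff 59.97749626636505 op 0.356 q [-0.41  0.87 -0.32  1.91  0.88  0.81 -1.24]
```

carry_out([
  [[-0.02, 0, -0.04], [0, 0, 0], 1],
  [[-0.02, 0, -0.04], [0, 0, 0], 1],
  [[-0.02, 0, -0.04], [0, 0, 0], 0.63],
  [[-0.02, 0, -0.04], [0, 0, 0], 0.6],
  [[-0.02, 0, -0.04], [0, 0, 0], 0.5],
  [[-0.02, 0, -0.04], [0, 0, 0], 0.3],
  [[-0.02, 0, -0.04], [0, 0, 0], 0],
  [[-0.02, 0, -0.04], [0, 0, 0], 0],
  [[-0.02, 0, -0.04], [0, 0, 0], 0],
  [[-0.02, 0, -0.04], [0, 0, 0], 0],
], newtons=15)

```text
clock: 35.25
tool_pos: [0.5011, 0.1361, 0.0715]
eef_rot: [0.636, 0.746, -0.129, 0.151]
contact_force: [0.8, -0.1, -0.2]
opening: 0.92
finger_force: 0.0
```

carry_out([
  [[0, 0, -0.5], [0, 0, 0], 0],
  [[0, 0, -1.5], [0, 0, 0], 0],
  [[0, 0, -3.5], [0, 0, 0], 0],
  [[0, 0, -6], [0, 0, 0], 0],
  [[0, 0, -9], [0, 0, 0], 0],
  [[0, 0, -11.5], [0, 0, 0], 0],
  [[0, 0, -13], [0, 0, 0], 0],
  [[0, 0, -13.5], [0, 0, 0], 0],
])

```text
clock: 36.05
tool_pos: [0.4931, 0.1901, 0.1978]
eef_rot: [0.635, 0.746, -0.127, 0.152]
contact_force: [-0.8, 0.6, -0.3]
opening: 0.999
finger_force: 0.0
```

```bash
python3 lk.py; python3 - <<'E'
from h import *
from plant import r
show(r.get_state());t=r.snapshot('top');w=r.snapshot('wrist');s=r.snapshot('side')
c=lambda q,u,v,W,H,g=1.3:cv2.resize(np.clip(cv2.cvtColor(q['image'],4)[v:v+H,u:u+W]*g,0,255).astype(np.uint8),(400,300),interpolation=cv2.INTER_CUBIC)
cv2.imwrite('pics/f1.png',np.vstack([np.hstack([c(t,200,120,200,150),c(w,56,0,400,300)]),np.hstack([c(s,205,120,80,60),c(t,300,130,100,75)])]))
E
```

```text
t 36.25 pitch 0.009 spout [0.543 0.066 0.188] Fz -0.07 0.44 M scale axes [ 0.16   0.289 -0.023] [0.018 0.01  0.04 ] tq [-49.918 -11.876]
pan shift [-2  1] 0.575 zero 0.401
gold [(70, [227.0, 104.0]), (67, [251.0, 104.0]), (4, [237.0, 104.0]), (2, [272.0, 102.0]), (2, [274.0, 123.0])] spout px [256. 169.]
t 36.25 p [0.4924 0.1874 0.1954] f [ 0.   0.1 -0.1] ff 0.0 op 1.0 q [-0.43  0.7  -0.42  1.78  0.68  1.08 -1.07]
```

View pics/f1.png

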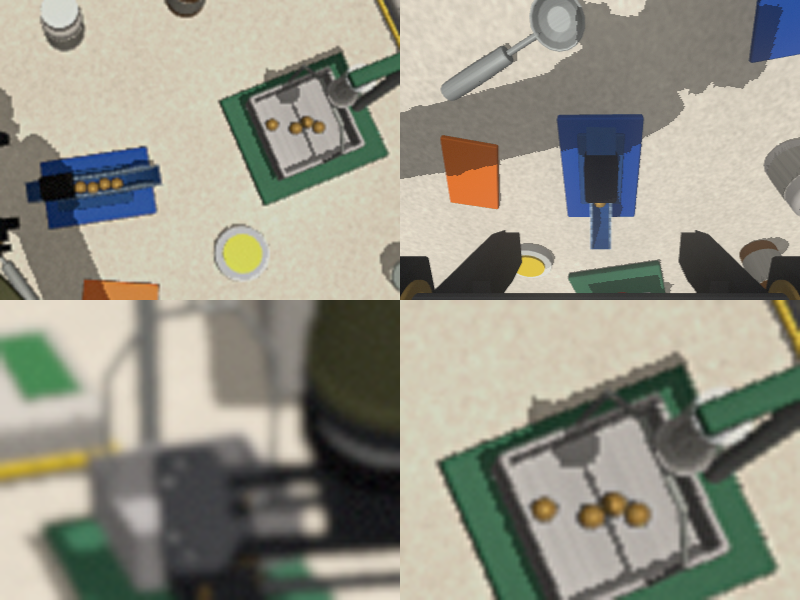

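f1: four balls lie in the pan at (544,509), (592,516), (616,504) and (638,514). Four are visible in the scoop channel at (80..117,186), which makes eight. The scoop stands lengthwise on the blue rest with the gripper clear, and no bystander shows as moved. Handing in.

```bash
python3 -c "
from plant import r
print(r.finish_job())"
```

```text
the job is handed in; nothing more can be done
None
```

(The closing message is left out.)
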